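# Put away the hole-saw set

## Robot

A 6-joint arm with a two-finger parallel gripper is mounted at the origin on the work surface. World frame = base frame: x ahead of the robot, y to its left, z up, the work surface at z = 0. Lengths are in m, angles in degrees, forces in N, time in s.
With the tool pointing down it reaches from about 0.4 to 0.825 m from the base axis. Payload 7 kg.
Tool frame: the origin (TCP) lies on the centre line of the jaws, within the pads' length; the fingertips stand 17 mm ahead of it and the grasp point (between the pads) lies 2 mm behind it; y points along the fingers, z is the direction in which the jaws open and shut, and the axes are right-handed (so a half turn about y gives the same grasp; the last joint's range is limited). The gripper opens to 88 mm and grips with 3 to 60 N. Pads are 19 mm wide; open, the fingers measure 130 mm over their backs; the gripper's body (78 mm by 193 mm) begins 47 mm behind the grasp point.
Start: joints at [-58.952, 20.546, 0.682, 0, -70.136, -16.507], TCP at [0.169, -0.653, 0.244] pointing down, gripper open.
Joint ranges: [-176.03, 176.03], [-82.01, 121.73], [-58.28, 71.71], [-173.87, 95.51], [-174.79, -0.11], [-173.66, 173.66]. Speed limits (degrees/s): [136.94, 136.94, 172.46, 180, 180, 180].

## Interface

Orientations are given as [roll, pitch, yaw] about the fixed x, y, z axes, in that order (R = Rz(yaw) Ry(pitch) Rx(roll)).
In Python, from plant import r, capture, camera_info gives the robot as it stands. The module is installed in compiled form; this text tells all that it offers.
- The arm moves only by the tool apply_moves, never from a script. Its argument "deltas" is a list of rows, each an object of numbers: "tx", "ty", "tz": the shift along the tool's x, y, z in m; "turn": the turn about the tool's y in rad; "gripper": the finger opening in m, from 0 to 0.0876. A call has 1 to 5 rows; each row is the pose to reach, as a shift and turn from the pose commanded when the call began, along the tool's axes at that moment; what a row does not reach only later rows make up. A row lasts 1/10 s, in which the tool goes at most 50 mm and 8.59 degrees, less where a joint would pass 70% of its speed; a pose out of reach is approached as far as the arm can. A call with a gripper value outside its range is refused whole. The fingers move at their own pace and stop on an object; "newtons" is the grip in N (left out, the last holds). Time passes only in rows, so rows that repeat a pose let the fingers close. It gives the time, the measured TCP pose, the force and the opening at its end, in the units of the state.
- r.get_state(): the state, without advancing time (a new reading comes with each control period).
- capture(name): name is "scene" or "side" or "wrist"; returns (picture, depth): 384x512x3 uint8, red, green, blue; 384x512 float32, m along the optical axis (not along the pixel's ray), 0 where there is no reading.
- camera_info(name): a dict with "K" (3x3 intrinsics, pixels), "eye" and "orientation" of the camera in the world; the wrist camera has in their place "tool_from_camera" (4x4, takes a point from camera to tool coordinates, whose origin is the TCP and whose axes are the tool frame's). Camera axes: x right, y up, looking along -z (the intrinsics and any distortion apply to the point x, -y, -z); pixel columns grow to the right and rows downward; lengths in m; the calibration is good to about 2 mm. The wrist camera is an equidistant fisheye: a pixel r from the principal point sees the ray r / f radians off the axis. A picture is of the moment at which its call begins: read the wrist's pose just before it. camera_info takes no time and is no camera call.
- r.close_job(): hands the job in, once; it reports no verdict.
The state is a dict: "time_s": time; "joints": joint angles; "qd": joint speeds; "joint_torque": joint torques, N m; "tcp_pos": TCP position; "eef_rot": TCP orientation; "contact_force": force on the tool from outside, world axes, zero at the start; "moment": the same for the moment, N m; "gripper_width": finger opening in m.
Only numpy, scipy, OpenCV 4.12 (cv2) and the standard library are available. Lean on these libraries where they do the work, as an engineer would, in place of code of your own. Each camera call takes 0.05 s, during which the arm holds its last target.

## Task

Put the hole-saw set away. In the round metal dish stand the smallest hole saw teeth down, then the middle one over it, then the largest over both, so that all three stand level on the dish's floor one inside the other; and lay the drill arbor flat and lengthwise in the shallow rectangular tray (either way round, before or after the saws). Let go of everything, and leave the jar, the roll of tape and the padlock where they are.

Things in the scene. Friction and masses are not known exactly. Their poses are not given: they have to be found in the camera images.
- saw_small: The smallest hole saw of three: a dark steel cup standing mouth (teeth) down, closed flat round back plate 4 mm thick uppermost, with a black dot of a hole in its middle and small pin holes round it; straight walls 2.5 mm thick; outer diameter 28 mm, height 34 mm, about 60 g. Origin: centre of the toothed rim, i.e. the underside as it stands; z up through the back plate.
- saw_middle: The middle hole saw of three: a dark steel cup standing mouth (teeth) down, closed flat round back plate 4 mm thick uppermost, with a black dot of a hole in its middle and small pin holes round it; straight walls 2.5 mm thick; outer diameter 48 mm, inner 43 mm, height 42 mm (38 mm deep inside), about 120 g. Origin: centre of the toothed rim, i.e. the underside as it stands; z up through the back plate.
- saw_large: The largest hole saw of three: a dark steel cup standing mouth (teeth) down, closed flat round back plate 4 mm thick uppermost, with a black dot of a hole in its middle and small pin holes round it; straight walls 2.5 mm thick; outer diameter 69 mm, inner 64 mm, height 50 mm (46 mm deep inside), about 220 g. Origin: centre of the toothed rim, i.e. the underside as it stands; z up through the back plate.
- arbor: The drill arbor, bright steel, lying flat: a block-shaped collar 26 mm long (x), 22 mm wide (y) and 22 mm high (z), with an 11 mm thick round shank standing out to 54 mm on the -x side and an 8 mm pilot drill to 54 mm on the +x side (108 mm long in all); about 140 g, balanced at the collar. Grip it by the collar, across y. Origin: centre of the collar, 11 mm above the surface it lies on; x runs along the arbor, z up.
- dish: The shallow round aluminium dish for the saws, fixed to the bench: 110 mm across at the rim, 100 mm at the foot, 8 mm high in all, flat floor 3 mm thick and about 94 mm across. Origin: centre of its underside, on the bench; z up.
- tray: The shallow rectangular grey plastic tray for the arbor, fixed to the bench: 144 mm long (its x) by 68 mm wide (its y) and 8 mm high outside, walls and floor 4 mm thick. Origin: centre of its underside, on the bench; z up.
- jar: Bystander, to be left alone: a clear jar with a paper band and a black lid, 56 mm in diameter, 64 mm high, standing. Origin: centre of its underside.
- tape: Bystander, to be left alone: a brown roll of tape lying flat, 72 mm across, with a 52 mm hole, 24 mm high. Origin: centre of its underside.
- padlock: Bystander, to be left alone: a brass padlock lying flat, body 42 x 50 mm and 22 mm high, steel shackle standing out 56 mm to its +x side. Origin: centre of the underside of its body.
Not all that is in view belongs to the job. What is shaped like the saw_small but orange is not meant.

How it is judged (in metres and radians):
On the way, in this order (a step that is already met when the one before it is completed fails the run):
1. the smallest saw stands in the dish (horizontal distance between saw_small and dish below 0.03 m and z of saw_small in the frame of dish between 0 and 0.006 m and angle between saw_small's own z axis and vertical below 0.06 rad), for 0.2 s.
2. the middle saw stands in the dish, over the smallest (all of step 1 and horizontal distance between saw_middle and dish below 0.03 m and z of saw_middle in the frame of dish between 0 and 0.006 m and angle between saw_middle's own z axis and vertical below 0.06 rad and horizontal distance between saw_middle and saw_small below 0.01 m), for 0.2 s.
3. the largest saw stands in the dish, over both (all of step 2 and horizontal distance between saw_large and dish below 0.03 m and z of saw_large in the frame of dish between 0 and 0.006 m and angle between saw_large's own z axis and vertical below 0.06 rad and horizontal distance between saw_large and saw_middle below 0.01 m), for 0.2 s.
At the end, for the whole second after the job is handed in: Saws upright (0.06 rad) on the dish's floor (underside 0-6 mm above its underside), nested, neighbours centred within 10 mm, all within 30 mm of its centre; arbor on the tray's floor (centre 5-18 mm up), within 18 mm along, 22 mm across, 0.35 rad, either way round; all at rest (0.02 m/s) (all of step 3 and x of arbor in the frame of tray between -0.018 and 0.018 m and y of arbor in the frame of tray between -0.022 and 0.022 m and z of arbor in the frame of tray between 0.005 and 0.018 m and angle between the x axis of arbor and the x axis of tray, either way round below 0.35 rad and linear speed of each of saw_small, saw_middle, saw_large, arbor below 0.02 m/s); the robot touches nothing.
It fails at once if the jar is shifted by more than 25 mm or tipped over (distance of jar from where it was at the start of the episode above 0.025 m or angle between jar's own z axis and vertical above 0.5 rad).
It fails at once if the roll of tape is shifted by more than 25 mm or tipped over (distance of tape from where it was at the start of the episode above 0.025 m or angle between tape's own z axis and vertical above 0.5 rad).
It fails at once if the padlock is shifted by more than 25 mm or tipped over (distance of padlock from where it was at the start of the episode above 0.025 m or angle between padlock's own z axis and vertical above 0.5 rad).
It also fails if it takes over 109 s, if anything falls off the work surface, if the arm or the gripper's body presses on something with over 40 N, if the wrist force passes 120 N, or if a joint passes its speed limit or range.

## Working session

There is one attempt and no reset: what is moved stays moved. The work goes in short steps, Python scripts to look and compute and a tool call to move; the robot and the scene stay as the last step left them, time stands still between calls to the robot, and variables do not carry over. Pictures are saved under pics/ and viewed, and the job is handed in when it is done.

Besides the shell and the picture viewer there is one more tool, called after ">>>" as name(argument=value, ...), one argument or row to a line, values as JSON. apply_moves: Moves the arm, as the interface text tells. Its arguments: {"type":"object","properties":{"deltas":{"type":"array","items":{"type":"object","properties":{"tx":{"type":"number"},"ty":{"type":"number"},"tz":{"type":"number"},"turn":{"type":"number"},"gripper":{"type":"number"}}}},"newtons":{"type":"number"}},"required":["deltas"]}

```bash
mkdir -p pics; cat > h.py <<'E'
import numpy as np, cv2
from scipy.spatial.transform import Rotation as R
from plant import r, capture, camera_info
def save(n,im): cv2.imwrite('pics/'+n+'.png',cv2.cvtColor(im,cv2.COLOR_RGB2BGR))
def Rm(o): return R.from_euler('xyz',o,degrees=True).as_matrix()
E
python3 - <<'E'
from h import *
s=r.get_state();print(s)
for n in('scene','side','wrist'):
    c=camera_info(n);print(n,c)
    im,d=capture(n);save(n+'0',im);np.savez('/tmp/'+n+'0.npz',im=im,d=d)
E
```

```text
{'time_s': 0.0, 'joints': array([-5.89519582e+01,  2.05909534e+01,  6.36994094e-01, -2.01196604e-02,
       -7.01350839e+01, -1.65058873e+01]), 'qd': array([ 0.00393408,  0.02462181,  0.04882212, -0.09470532,  0.00740977,
        0.07376354]), 'joint_torque': array([-1.81423053e-03, -5.82722962e+01,  2.93051845e+01,  6.99702144e+00,
        6.79300865e-03, -1.65119905e-04]), 'tcp_pos': array([ 0.16935303, -0.65296583,  0.24265256]), 'eef_rot': array([-8.99092521e+01,  7.16623469e-03,  1.45353088e+01]), 'contact_force': array([0.44226545, 0.12015631, 0.4818117 ]), 'moment': array([-0.01021843,  0.02819873,  0.01592173]), 'gripper_width': 0.08795145350308606}
scene {'K': array([[419.5127271 ,   0.        , 256.24529775],
       [  0.        , 419.5127271 , 196.36900351],
       [  0.        ,   0.        ,   1.        ]]), 'eye': array([1.33803924, 0.04302111, 1.001785  ]), 'orientation': array([40.57154125,  0.71312775, 92.38360506])}
side {'K': array([[492.79216059,   0.        , 252.36124909],
       [  0.        , 492.79216059, 183.08028708],
       [  0.        ,   0.        ,   1.        ]]), 'eye': array([0.26759053, 0.89754704, 0.86133025]), 'orientation': array([  49.63131372,    0.6345698 , -166.55868379])}
wrist {'K': array([[297.31863964,   0.        , 252.62126794],
       [  0.        , 297.31863964, 190.06095525],
       [  0.        ,   0.        ,   1.        ]]), 'tool_from_camera': array([[-3.30993181e-04, -9.64984260e-01, -2.62307583e-01,
        -7.03975052e-02],
       [-1.52920050e-03,  2.62307779e-01, -9.64983052e-01,
        -1.40913656e-01],
       [ 9.99998776e-01,  8.17180778e-05, -1.56247650e-03,
        -7.86623918e-04],
       [ 0.00000000e+00,  0.00000000e+00,  0.00000000e+00,
         1.00000000e+00]])}
```

View pics/scene0.png

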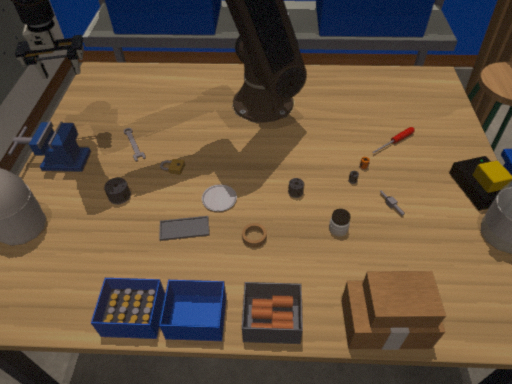

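View pics/side0.png

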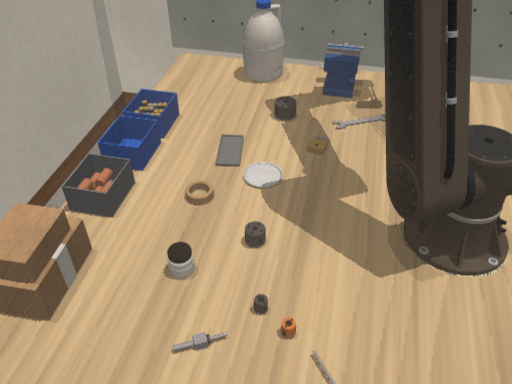

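View pics/wrist0.png

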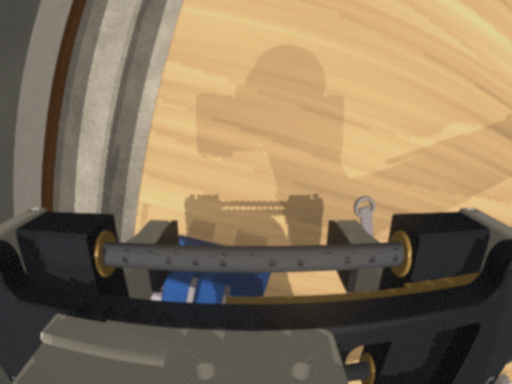

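```bash
cat >> h.py <<'E'
def cam(n):
    c=camera_info(n);return c['K'],np.array(c['eye']),Rm(c['orientation'])
def cloud(n,d):
    K,e,Q=cam(n);v,u=np.mgrid[:d.shape[0],:d.shape[1]]
    P=np.stack([(u-K[0,2])/K[0,0]*d,-(v-K[1,2])/K[1,1]*d,-d],-1)
    return P@Q.T+e
def ray(n,u,v,z):
    K,e,Q=cam(n);w=Q@np.array([(u-K[0,2])/K[0,0],-(v-K[1,2])/K[1,1],-1.])
    return e+w*(z-e[2])/w[2]
def proj(n,p):
    K,e,Q=cam(n);c=Q.T@(np.asarray(p)-e);return K[0,0]*c[0]/-c[2]+K[0,2],K[1,1]*-c[1]/-c[2]+K[1,2]
E
python3 - <<'E'
from h import *
seeds={'scene':dict(small=(354,177,.034),mid=(296,187,.042),large=(117,190,.05),arbor=(393,204,.011),dish=(220,198,.005),tray=(185,228,.004),jar=(341,222,.064),tape=(254,236,.024),pad=(176,166,.022),orange=(365,162,.034)),
'side':dict(small=(261,303,.034),mid=(255,233,.042),large=(285,107,.05),arbor=(201,341,.011),dish=(263,175,.005),tray=(230,150,.004),jar=(180,258,.064),tape=(199,193,.024),pad=(317,146,.022),orange=(289,327,.034))}
for n in seeds:
    z=np.load('/tmp/'+n+'0.npz');d=z['d'];P=cloud(n,d)
    print(n,'bench z',[P[v,u,2].round(4) for u,v in((300,330) ,(250,280),(330,200))])
    for k,(u,v,h) in seeds[n].items():
        p=ray(n,u,v,h)
        near=(np.hypot(P[...,0]-p[0],P[...,1]-p[1])<.06)&(d>0)
        top=near&(abs(P[...,2]-h)<(.004 if h>.015 else .0025))
        q=P[top]
        hz=P[near][:,2]
        print(k,p.round(3),'zmax',np.percentile(hz,98).round(4),'top',len(q),q.mean(0).round(4) if len(q) else '',(np.ptp(q,0).round(3) if len(q) else ''))
    im=z['im'];
    roi=im[140:260,90:430] if n=='scene' else im[80:380,150:350]
    save(n+'crop',cv2.resize(roi,None,fx=2.3 if n=='scene' else 2,fy=2.3 if n=='scene' else 2,interpolation=cv2.INTER_CUBIC))
E
```

```text
scene bench z [np.float64(0.0796), np.float64(0.0039), np.float64(-0.0014)]
small [0.421 0.301 0.034] zmax 0.0351 top 50 [0.4065 0.3028 0.034 ] [0.025 0.026 0.006]
mid [0.476 0.117 0.042] zmax 0.0442 top 146 [0.4617 0.1187 0.0418] [0.05  0.046 0.008]
large [ 0.512 -0.427  0.05 ] zmax 0.053 top 293 [ 0.4947 -0.4367  0.0502] [0.07  0.067 0.008]
arbor [0.509 0.413 0.011] zmax 0.0218 top 43 [0.5075 0.4082 0.0111] [0.094 0.055 0.005]
dish [ 0.496 -0.118  0.005] zmax 0.0099 top 431 [ 0.4942 -0.1205  0.0045] [0.108 0.108 0.005]
tray [ 0.614 -0.21   0.004] zmax 0.0095 top 612 [ 0.6137 -0.2088  0.004 ] [0.117 0.119 0.005]
jar [0.623 0.238 0.064] zmax 0.0657 top 217 [0.6006 0.2405 0.0636] [0.053 0.052 0.008]
tape [ 0.65  -0.004  0.024] zmax 0.0264 top 197 [ 0.64   -0.0047  0.0239] [0.073 0.069 0.008]
pad [ 0.377 -0.273  0.022] zmax 0.0246 top 131 [ 0.3697 -0.2758  0.0217] [0.056 0.074 0.008]
orange [0.353 0.344 0.034] zmax 0.0354 top 51 [0.3507 0.3392 0.0337] [0.074 0.059 0.007]
side bench z [np.float64(-0.0009), np.float64(0.0005), np.float64(0.0001)]
small [0.399 0.312 0.034] zmax 0.0346 top
[... 166 characters left out ...]
x 0.0521 top 185 [ 0.4882 -0.432   0.0497] [0.066 0.066 0.008]
arbor [0.497 0.408 0.011] zmax 0.0218 top 102 [0.4969 0.413  0.0114] [0.092 0.059 0.005]
dish [ 0.491 -0.12   0.005] zmax 0.0085 top 464 [ 0.4921 -0.1216  0.0042] [0.111 0.116 0.005]
tray [ 0.61  -0.212  0.004] zmax 0.0089 top 439 [ 0.6095 -0.2104  0.0038] [0.115 0.118 0.005]
jar [0.587 0.26  0.064] zmax 0.0653 top 354 [0.5957 0.2418 0.0633] [0.051 0.055 0.008]
tape [0.63  0.01  0.024] zmax 0.0256 top 216 [ 0.6341 -0.0025  0.0232] [0.071 0.075 0.008]
pad [ 0.363 -0.262  0.022] zmax 0.0236 top 148 [ 0.3645 -0.2722  0.0215] [0.051 0.053 0.008]
orange [0.334 0.354 0.034] zmax 0.0341 top 154 [0.3366 0.3477 0.0335] [0.026 0.03  0.007]
```

View pics/scenecrop.png

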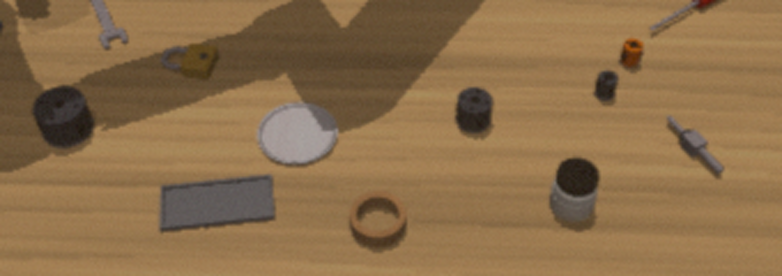

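View pics/sidecrop.png

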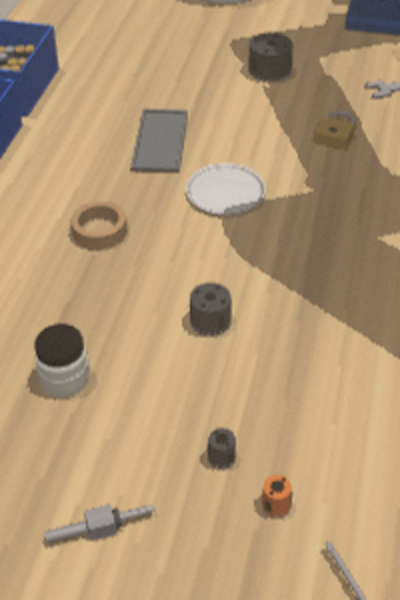

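```bash
cat >> h.py <<'E'
def go(x,y,z,yaw=None):
    s=r.get_state();Q=Rm(s['eef_rot']);d=Q.T@(np.array([x,y,z])-s['tcp_pos']);
    y0=np.degrees(np.arctan2(Q[1,0],Q[0,0]))
    t=0 if yaw is None else -np.radians((yaw-y0+90)%180-90)
    print('t',round(s['time_s'],2),'pos',s['tcp_pos'].round(4),'yaw',round(y0,2),'j6',s['joints'][5].round(1),'tilt',s['eef_rot'].round(1)[:2],'w',round(s['gripper_width'],4),'F',s['contact_force'].round(1))
    print('tx %.4f ty %.4f tz %.4f |%.3f| turn %.4f'%(*d,np.linalg.norm(d),t))
E
python3 - <<'E'
from h import *
go(.50,-.25,.244)
# side small, tray & arbor axes
for n in('scene','side'):
    z=np.load('/tmp/'+n+'0.npz');P=cloud(n,z['d']);d=z['d']
    def m(c,rad,z0,z1):
        q=P[(np.hypot(P[...,0]-c[0],P[...,1]-c[1])<rad)&(P[...,2]>z0)&(P[...,2]<z1)&(d>0)];return q
    q=m((.404,.302),.03,.030,.038);print(n,'small',q.mean(0).round(4),len(q),((q.min(0)+q.max(0))/2).round(4))
    q=m((.504,.41),.07,.014,.03);print('collar',q.mean(0).round(4),len(q))
    q=m((.504,.41),.07,.005,.03)[:,:2];c=q.mean(0);w=np.linalg.svd(q-c)[2][0];print('arbor',c,np.degrees(np.arctan2(w[1],w[0])),np.ptp((q-c)@w))
    # tray: gray colour mask near
    im=z['im'].astype(int);hsv=cv2.cvtColor(z['im'],cv2.COLOR_RGB2HSV)
    k=(hsv[...,1]<70)&(np.hypot(P[...,0]-.612,P[...,1]+.21)<.1)&(hsv[...,2]<170)
    k=k.astype(np.uint8);n_,l,st,ce=cv2.connectedComponentsWithStats(k);i=1+np.argmax(st[1:,4])
    v,u=np.nonzero(l==i);G=np.array([ray(n,a,b,.006)[:2] for a,b in zip(u,v)])
    rc=cv2.minAreaRect(G.astype(np.float32)*1000);print('tray',rc,st[i])
    k=(hsv[...,1]<60)&(np.hypot(P[...,0]-.493,P[...,1]+.121)<.075)
    k=k.astype(np.uint8);n_,l,st,ce=cv2.connectedComponentsWithStats(k);i=1+np.argmax(st[1:,4])
    v,u=np.nonzero(l==i);G=np.array([ray(n,a,b,.007)[:2] for a,b in zip(u,v)])
    print('dish',cv2.minAreaRect(G.astype(np.float32)*1000),G.mean(0))
E
```

```text
t 0.15 pos [ 0.1694 -0.6531  0.2429] yaw 14.54 j6 -16.5 tilt [-89.9   0. ] w 0.0878 F [-0.   0.2 -0.2]
tx 0.4212 ty -0.0008 tz 0.3072 |0.521| turn 0.0000
scene small [0.4065 0.3028 0.034 ] 50 [0.4055 0.3027 0.0333]
collar [0.5067 0.4109 0.0187] 105
arbor [0.50615676 0.40909755] 28.161672307544404 0.11772721496410643
tray ((612.9873657226562, -212.79559326171875), (70.76881408691406, 141.83433532714844), 9.400410652160645) [160 216  49  24 927]
dish ((494.37689208984375, -121.05171203613281), (102.5145492553711, 106.89274597167969), 1.8119794130325317) [ 0.49536158 -0.12156741]
side small [0.4017 0.305  0.0336] 130 [0.4013 0.3034 0.0337]
collar [0.5019 0.4131 0.0187] 285
arbor [0.4999423  0.41294094] -149.45659125736128 0.10771693067341818
tray ((610.8606567382812, -212.78125), (69.39225006103516, 152.03900146484375), 9.527064323425293) [215 134  29  32 734]Traceback (most recent call last):
  File "<stdin>", line 19, in <module>
  File "h.py", line 13, in ray
    K,e,Q=cam(n);w=Q@np.array([(u-K[0,2])/K[0,0],-(v-K[1,2])/K[1,1],-1.])
          ~~~^^^
  File "h.py", line 7, in cam
    c=camera_info(n);return c['K'],np.array(c['eye']),Rm(c['orientation'])
ValueError: time passes only in moves, steps and waits
```

>>> apply_moves(
  deltas=[
    {"tx": 0.04,"tz": 0.029},
    {"tx": 0.08,"tz": 0.058},
    {"tx": 0.12,"tz": 0.087},
    {"tx": 0.16,"tz": 0.116},
    {"tx": 0.2,"tz": 0.145},
  ],
)

```text
invalid input at $.deltas[0]: expected keys tx, ty, tz, turn, gripper
```

>>> apply_moves(
  deltas=[
    {"tx": 0.04,"tz": 0.03},
    {"tx": 0.08,"tz": 0.06},
    {"tx": 0.12,"tz": 0.09},
    {"tx": 0.16,"tz": 0.12},
    {"tx": 0.21,"tz": 0.15},
  ],
)

```text
invalid input at $.deltas[0]: expected keys tx, ty, tz, turn, gripper
```

```bash
cat > /tmp/p.py <<'E'
s=open('h.py').read()
s=s.replace("""def cam(n):
    c=camera_info(n)""","""import functools
@functools.lru_cache(None)
def cam(n):
    c=camera_info(n)""")
s+="""
def wcap(name):
    s=r.get_state();im,d=capture('wrist');save(name,im);np.savez('/tmp/'+name+'.npz',im=im,d=d,p=s['tcp_pos'],Q=Rm(s['eef_rot']));return im,d,s['tcp_pos'],Rm(s['eef_rot'])
@functools.lru_cache(None)
def wc(): c=camera_info('wrist');return c['K'],c['tool_from_camera']
def wray(p,Q,u,v,z):
    K,T=wc();u=np.atleast_1d(u).astype(float);v=np.atleast_1d(v).astype(float)
    a=u-K[0,2];b=v-K[1,2];rr=np.hypot(a,b)+1e-9;th=rr/K[0,0]
    c=np.stack([np.sin(th)*a/rr,-np.sin(th)*b/rr,-np.cos(th)],-1)
    w=c@(Q@T[:3,:3]).T;e=p+Q@T[:3,3]
    return e+w*((z-e[2])/w[:,2])[:,None]
def wproj(p,Q,X):
    K,T=wc();c=T[:3,:3].T@(Q.T@(np.asarray(X)-p)-T[:3,3]);th=np.arctan2(np.hypot(c[0],c[1]),-c[2]);h=np.hypot(c[0],c[1])
    return K[0,2]+K[0,0]*th*c[0]/h,K[1,2]-K[0,0]*th*c[1]/h
"""
open('h.py','w').write(s)
E
python3 /tmp/p.py; python3 - <<'E'
from h import *
go(.5,.25,.244)
im,d,p,Q=wcap('w1')
for X in((.493,-.121,.006),(.612,-.213,.006),(.491,-.434,.05)): print(wproj(p,Q,X))
E
```

```text
t 0.15 pos [ 0.1694 -0.6531  0.2429] yaw 14.54 j6 -16.5 tilt [-89.9   0. ] w 0.0878 F [-0.   0.2 -0.2]
tx 0.5467 ty -0.0003 tz 0.7912 |0.962| turn 0.0000
(np.float64(441.9474163069541), np.float64(364.6924528221409))
(np.float64(387.1512931204961), np.float64(399.0973796822161))
(np.float64(327.3799358292785), np.float64(380.2727854542537))
```

View pics/w1.png

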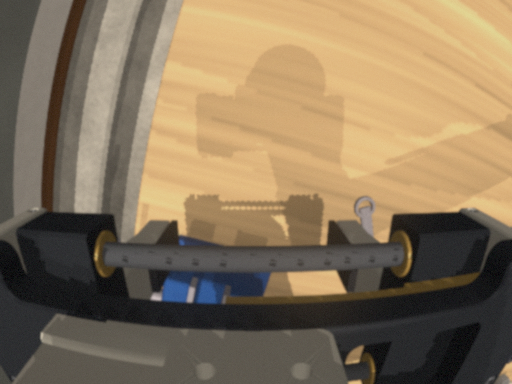

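>>> apply_moves(
  deltas=[
    {"tx": 0.04,"ty": 0,"tz": 0.029,"turn": 0,"gripper": 0.087},
    {"tx": 0.08,"ty": 0,"tz": 0.058,"turn": 0,"gripper": 0.087},
    {"tx": 0.12,"ty": 0,"tz": 0.087,"turn": 0,"gripper": 0.087},
    {"tx": 0.16,"ty": 0,"tz": 0.116,"turn": 0,"gripper": 0.087},
    {"tx": 0.2,"ty": 0,"tz": 0.145,"turn": 0,"gripper": 0.087},
  ],
)

```text
time_s: 0.7
tcp_pos: [0.3275, -0.4611, 0.2436]
eef_rot: [-90.0, -0.0, 14.5]
contact_force: [1.2, 0.3, 0.2]
gripper_width: 0.0866
```

>>> apply_moves(
  deltas=[
    {"tx": 0.04,"ty": 0,"tz": 0.03,"turn": 0,"gripper": 0.087},
    {"tx": 0.08,"ty": 0,"tz": 0.06,"turn": 0,"gripper": 0.087},
    {"tx": 0.12,"ty": 0,"tz": 0.09,"turn": 0,"gripper": 0.087},
    {"tx": 0.16,"ty": 0,"tz": 0.12,"turn": 0,"gripper": 0.087},
    {"tx": 0.2,"ty": 0,"tz": 0.15,"turn": 0,"gripper": 0.087},
  ],
)

```text
time_s: 1.2
tcp_pos: [0.4835, -0.2655, 0.2438]
eef_rot: [-90.0, -0.0, 14.6]
contact_force: [0.3, -0.5, -0.3]
gripper_width: 0.087
```

```bash
python3 - <<'E'
from h import *
go(.55,-.15,.244)
im,d,p,Q=wcap('w2')
for X in((.493,-.121,.006),(.612,-.213,.006),(.491,-.434,.05)): print(wproj(p,Q,X))
E
```

```text
t 1.2 pos [ 0.4835 -0.2655  0.2438] yaw 14.55 j6 -67.0 tilt [-90.  -0.] w 0.087 F [ 0.3 -0.5 -0.3]
tx 0.0934 ty -0.0002 tz 0.0951 |0.133| turn 0.0000
(np.float64(352.0546005851986), np.float64(199.02698940898517))
(np.float64(265.59099872712426), np.float64(260.3361598333802))
(np.float64(116.68037444325648), np.float64(145.67959373648063))
```

View pics/w2.png

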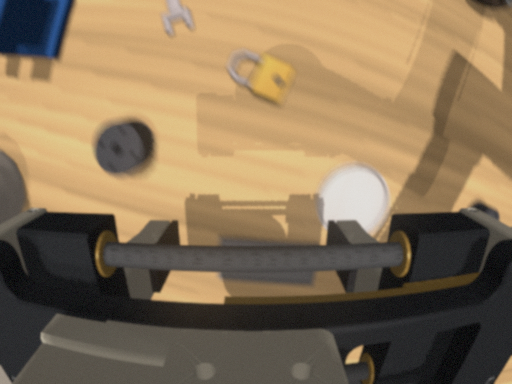

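>>> apply_moves(
  deltas=[
    {"tx": 0.03,"ty": 0,"tz": 0.037,"turn": 0,"gripper": 0.087},
    {"tx": 0.06,"ty": 0,"tz": 0.074,"turn": 0,"gripper": 0.087},
    {"tx": 0.09,"ty": 0,"tz": 0.11,"turn": 0,"gripper": 0.087},
    {"tx": 0.12,"ty": 0,"tz": 0.148,"turn": 0,"gripper": 0.087},
    {"tx": 0.12,"ty": 0,"tz": 0.148,"turn": 0,"gripper": 0.05},
  ],
)

```text
time_s: 1.75
tcp_pos: [0.5635, -0.0897, 0.2432]
eef_rot: [-90.0, -0.0, 14.8]
contact_force: [-0.1, -0.2, 0.1]
gripper_width: 0.0832
```

```bash
python3 - <<'E'
from h import *
go(.48,.32,.2)
im,d,p,Q=wcap('w3')
print(wproj(p,Q,(.493,-.121,.006)))
hsv=cv2.cvtColor(im,cv2.COLOR_RGB2HSV)
k=((hsv[...,1]<60)&(hsv[...,2]>110)).astype(np.uint8)
u0,v0=map(int,wproj(p,Q,(.493,-.121,.006)))
n,l,st,ce=cv2.connectedComponentsWithStats(k);i=l[v0,u0];print(st[i],ce[i])
c=max(cv2.findContours((l==i).astype(np.uint8),cv2.RETR_EXTERNAL,cv2.CHAIN_APPROX_NONE)[0],key=cv2.contourArea)[:,0]
G=wray(p,Q,c[:,0],c[:,1],.008)[:,:2];print(cv2.minEnclosingCircle((G*1000).astype(np.float32)),cv2.fitEllipse((G*1000).astype(np.float32)))
E
```

```text
t 1.75 pos [ 0.5635 -0.0897  0.2432] yaw 14.79 j6 -85.8 tilt [-90.  -0.] w 0.0832 F [-0.1 -0.2  0.1]
tx 0.0238 ty 0.0434 tz 0.4175 |0.420| turn 0.0000
(np.float64(242.99311605217153), np.float64(106.55792498204622))
[ 199   64   87   86 5827] [242.19478291 106.34889308]
((493.13134765625, -122.72394561767578), 55.0119514465332) ((492.9500732421875, -122.23383331298828), (107.40765380859375, 108.44534301757812), 121.41775512695312)
```

View pics/w3.png

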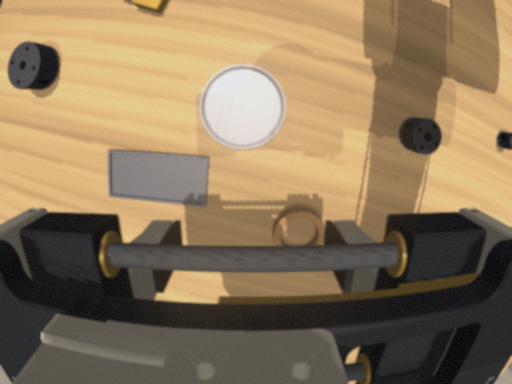

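>>> apply_moves(
  deltas=[
    {"tx": 0,"ty": 0,"tz": 0.048,"turn": 0,"gripper": 0.05},
    {"tx": 0,"ty": 0,"tz": 0.096,"turn": 0,"gripper": 0.05},
    {"tx": 0,"ty": 0,"tz": 0.144,"turn": 0,"gripper": 0.05},
    {"tx": 0,"ty": 0,"tz": 0.19,"turn": 0,"gripper": 0.05},
    {"tx": 0.005,"ty": 0.005,"tz": 0.24,"turn": 0,"gripper": 0.05},
  ],
)

```text
time_s: 2.3
tcp_pos: [0.5055, 0.1395, 0.2395]
eef_rot: [-90.0, -0.1, 14.5]
contact_force: [1.5, 0.2, 0.5]
gripper_width: 0.0504
```

>>> apply_moves(
  deltas=[
    {"tx": 0.005,"ty": 0.01,"tz": 0.045,"turn": 0,"gripper": 0.05},
    {"tx": 0.01,"ty": 0.02,"tz": 0.09,"turn": 0,"gripper": 0.05},
    {"tx": 0.015,"ty": 0.03,"tz": 0.135,"turn": 0,"gripper": 0.05},
    {"tx": 0.02,"ty": 0.04,"tz": 0.175,"turn": 0,"gripper": 0.05},
    {"tx": 0.02,"ty": 0.04,"tz": 0.175,"turn": 0,"gripper": 0.05},
  ],
)

```text
time_s: 2.8
tcp_pos: [0.481, 0.316, 0.1968]
eef_rot: [-90.1, 0.1, 14.7]
contact_force: [-1.0, -0.7, 0.3]
gripper_width: 0.0501
```

```bash
cat >> h.py <<'E'
def findsaw(name,x,y,h,rad):
    im,d,p,Q=wcap(name)
    u0,v0=wproj(p,Q,(x,y,h));print('pred',u0,v0)
    g=im.max(2)
    k=(g<95).astype(np.uint8)
    vv,uu=np.mgrid[:384,:512]
    k[np.hypot(uu-u0,vv-v0)>55]=0
    # restrict to top: depth test by height
    K,T=wc();a=uu-K[0,2];b=vv-K[1,2];rr=np.hypot(a,b)+1e-9;th=rr/K[0,0]
    c=np.stack([np.sin(th)*a/rr,-np.sin(th)*b/rr,-np.cos(th)],-1);c=c/np.cos(th)[...,None]*d[...,None]
    W=(c@T[:3,:3].T+T[:3,3])@Q.T+p
    top=(abs(W[...,2]-h)<.006)&(np.hypot(W[...,0]-x,W[...,1]-y)<rad+.02)&(d>0)
    q=W[top];print('depth top',len(q),q.mean(0).round(4),((q.min(0)+q.max(0))/2).round(4),np.ptp(q,0).round(4))
    k2=top.astype(np.uint8)
    cs=cv2.findContours(k2,cv2.RETR_EXTERNAL,cv2.CHAIN_APPROX_NONE)[0];cc=max(cs,key=cv2.contourArea)[:,0]
    G=wray(p,Q,cc[:,0],cc[:,1],h)[:,:2];print('contour',cv2.minEnclosingCircle((G*1000).astype(np.float32)),cc.min(0),cc.max(0))
    v,u=np.nonzero(k);G=wray(p,Q,u,v,h)[:,:2];print('dark mean',G.mean(0).round(4),len(u))
E
python3 - <<'E'
from h import *
go(.48,.32,.2)
findsaw('w4',.404,.303,.034,.014)
E
```

```text
t 2.8 pos [0.481  0.316  0.1968] yaw 14.67 j6 -128.1 tilt [-90.1   0.1] w 0.0501 F [-1.  -0.7  0.3]
tx 0.0001 ty -0.0032 tz 0.0041 |0.005| turn 0.0000
pred 259.956875272499 104.26456993343528
depth top 566 [0.4028 0.3026 0.0339] [0.4026 0.3027 0.0342] [0.0275 0.0279 0.0052]
contour ((402.63543701171875, 302.67169189453125), 14.125605583190918) [246  90] [273 116]
dark mean [0.4027 0.3022] 503
```

View pics/w4.png

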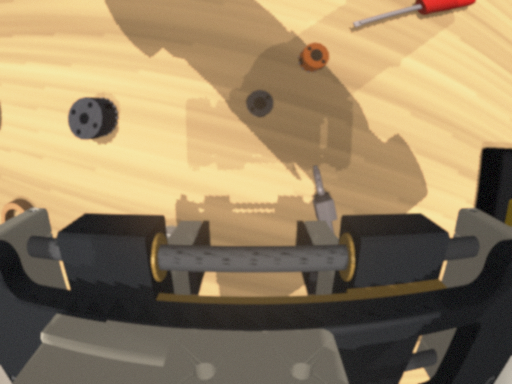

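```bash
python3 - <<'E'
from h import *
go(.4027,.3026,.09)
E
```

```text
t 2.85 pos [0.4811 0.3143 0.1974] yaw 14.65 j6 -128.0 tilt [-90.1   0.1] w 0.0501 F [-0.2  0.  -0. ]
tx -0.0787 ty 0.1075 tz 0.0087 |0.133| turn 0.0000
```

>>> apply_moves(
  deltas=[
    {"tx": -0.026,"ty": 0.036,"tz": 0.003,"turn": 0,"gripper": 0.05},
    {"tx": -0.053,"ty": 0.072,"tz": 0.006,"turn": 0,"gripper": 0.05},
    {"tx": -0.079,"ty": 0.107,"tz": 0.008,"turn": 0,"gripper": 0.05},
    {"tx": -0.079,"ty": 0.107,"tz": 0.008,"turn": 0,"gripper": 0.05},
    {"tx": -0.079,"ty": 0.107,"tz": 0.008,"turn": 0,"gripper": 0.05},
  ],
)

```text
time_s: 3.35
tcp_pos: [0.4033, 0.3001, 0.0917]
eef_rot: [-90.1, 0.0, 14.5]
contact_force: [1.6, 0.4, 0.8]
gripper_width: 0.05
```

```bash
python3 - <<'E'
from h import *
go(.4027,.3026,.024)
E
```

```text
t 3.35 pos [0.4033 0.3001 0.0917] yaw 14.53 j6 -134.6 tilt [-90.1   0. ] w 0.05 F [1.6 0.4 0.8]
tx 0.0001 ty 0.0677 tz 0.0026 |0.068| turn 0.0000
```

>>> apply_moves(
  deltas=[
    {"tx": 0,"ty": 0.02,"tz": 0.002,"turn": 0,"gripper": 0.05},
    {"tx": 0,"ty": 0.04,"tz": 0.002,"turn": 0,"gripper": 0.05},
    {"tx": 0,"ty": 0.06,"tz": 0.002,"turn": 0,"gripper": 0.05},
    {"tx": 0,"ty": 0.067,"tz": 0.002,"turn": 0,"gripper": 0.05},
    {"tx": 0,"ty": 0.067,"tz": 0.002,"turn": 0,"gripper": 0.05},
  ],
)

```text
time_s: 3.85
tcp_pos: [0.4035, 0.3031, 0.0247]
eef_rot: [-90.0, 0.0, 14.5]
contact_force: [-0.3, -0.4, 0.1]
gripper_width: 0.05
```

>>> apply_moves(
  deltas=[
    {"tx": 0,"ty": 0,"tz": 0,"turn": 0,"gripper": 0.035},
    {"tx": 0,"ty": 0,"tz": 0,"turn": 0,"gripper": 0.03},
    {"tx": 0,"ty": 0,"tz": 0,"turn": 0,"gripper": 0.02},
    {"tx": 0,"ty": 0,"tz": 0,"turn": 0,"gripper": 0.02},
    {"tx": 0,"ty": 0,"tz": 0,"turn": 0,"gripper": 0.02},
  ],
  newtons=20,
)

```text
time_s: 4.35
tcp_pos: [0.403, 0.3038, 0.0254]
eef_rot: [-90.0, -0.1, 14.6]
contact_force: [0.4, -0.2, 5.8]
gripper_width: 0.0274
```

```bash
python3 - <<'E'
from h import *
go(.493,-.122,.0275)
E
```

```text
t 4.35 pos [0.403  0.3038 0.0254] yaw 14.56 j6 -134.8 tilt [-90.   -0.1] w 0.0274 F [ 0.4 -0.2  5.8]
tx -0.0200 ty -0.0025 tz -0.4348 |0.435| turn 0.0000
```

>>> apply_moves(
  deltas=[
    {"tx": 0,"ty": -0.03,"tz": 0,"turn": 0,"gripper": 0.02},
    {"tx": 0,"ty": -0.06,"tz": 0,"turn": 0,"gripper": 0.02},
    {"tx": 0,"ty": -0.09,"tz": 0,"turn": 0,"gripper": 0.02},
    {"tx": 0,"ty": -0.09,"tz": -0.03,"turn": 0,"gripper": 0.02},
    {"tx": 0,"ty": -0.09,"tz": -0.07,"turn": 0,"gripper": 0.02},
  ],
)

```text
time_s: 4.85
tcp_pos: [0.4207, 0.2365, 0.1158]
eef_rot: [-89.9, -0.1, 14.7]
contact_force: [0.6, -0.2, -0.1]
gripper_width: 0.027
```

>>> apply_moves(
  deltas=[
    {"tx": 0,"ty": 0,"tz": -0.04,"turn": 0,"gripper": 0.02},
    {"tx": 0,"ty": 0,"tz": -0.08,"turn": 0,"gripper": 0.02},
    {"tx": 0,"ty": 0,"tz": -0.12,"turn": 0,"gripper": 0.02},
    {"tx": 0,"ty": 0,"tz": -0.16,"turn": 0,"gripper": 0.02},
    {"tx": -0.01,"ty": 0,"tz": -0.2,"turn": 0,"gripper": 0.02},
  ],
)

```text
time_s: 5.35
tcp_pos: [0.4616, 0.0383, 0.1148]
eef_rot: [-90.0, -0.0, 14.6]
contact_force: [1.4, -0.4, -0.0]
gripper_width: 0.0271
```

>>> apply_moves(
  deltas=[
    {"tx": 0,"ty": 0,"tz": -0.04,"turn": 0,"gripper": 0.02},
    {"tx": 0,"ty": 0,"tz": -0.08,"turn": 0,"gripper": 0.02},
    {"tx": -0.01,"ty": 0,"tz": -0.12,"turn": 0,"gripper": 0.02},
    {"tx": -0.01,"ty": 0,"tz": -0.15,"turn": 0,"gripper": 0.02},
    {"tx": -0.01,"ty": 0,"tz": -0.165,"turn": 0,"gripper": 0.02},
  ],
)

```text
time_s: 5.85
tcp_pos: [0.4924, -0.1249, 0.1145]
eef_rot: [-90.0, 0.0, 14.4]
contact_force: [-0.3, -0.3, -0.0]
gripper_width: 0.027
```

```bash
python3 - <<'E'
from h import *
go(.493,-.122,.0285)
im,d,p,Q=wcap('w5')
E
```

```text
t 5.85 pos [ 0.4924 -0.1249  0.1145] yaw 14.43 j6 -83.5 tilt [-90.   0.] w 0.027 F [-0.3 -0.3 -0. ]
tx 0.0013 ty 0.0860 tz 0.0027 |0.086| turn 0.0000
```

View pics/w5.png

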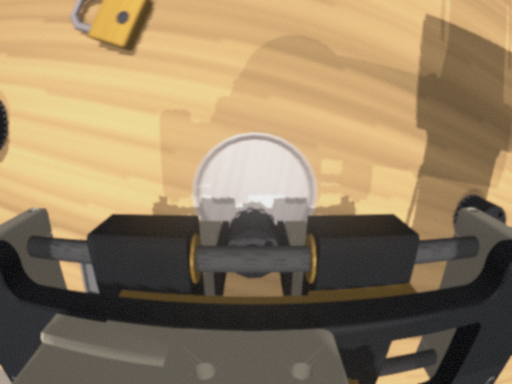

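>>> apply_moves(
  deltas=[
    {"tx": 0.001,"ty": 0.03,"tz": 0.002,"turn": 0,"gripper": 0.02},
    {"tx": 0.001,"ty": 0.06,"tz": 0.002,"turn": 0,"gripper": 0.02},
    {"tx": 0.001,"ty": 0.075,"tz": 0.002,"turn": 0,"gripper": 0.02},
    {"tx": 0.001,"ty": 0.083,"tz": 0.002,"turn": 0,"gripper": 0.02},
    {"tx": 0.001,"ty": 0.085,"tz": 0.002,"turn": 0,"gripper": 0.02},
  ],
)

```text
time_s: 6.4
tcp_pos: [0.4926, -0.1204, 0.029]
eef_rot: [-90.0, 0.1, 14.6]
contact_force: [0.2, 0.4, -0.4]
gripper_width: 0.0272
```

>>> apply_moves(
  deltas=[
    {"tx": 0,"ty": 0.0005,"tz": 0,"turn": 0,"gripper": 0.02},
    {"tx": 0,"ty": 0.001,"tz": 0,"turn": 0,"gripper": 0.02},
  ],
)

```text
time_s: 6.6
tcp_pos: [0.4937, -0.1204, 0.0294]
eef_rot: [-90.0, -0.1, 14.6]
contact_force: [0.5, 0.4, -0.8]
gripper_width: 0.0274
```

>>> apply_moves(
  deltas=[
    {"tx": 0,"ty": 0.0005,"tz": 0,"turn": 0,"gripper": 0.02},
    {"tx": 0,"ty": 0.001,"tz": 0,"turn": 0,"gripper": 0.02},
    {"tx": 0,"ty": 0.001,"tz": 0,"turn": 0,"gripper": 0.02},
  ],
)

```text
time_s: 6.9
tcp_pos: [0.4935, -0.1205, 0.0283]
eef_rot: [-90.0, -0.1, 14.6]
contact_force: [-0.2, 0.1, 4.5]
gripper_width: 0.0272
```

Contact (4.5 N). Release and lift.

>>> apply_moves(
  deltas=[
    {"tx": 0,"ty": 0,"tz": 0,"turn": 0,"gripper": 0.03},
    {"tx": 0,"ty": 0,"tz": 0,"turn": 0,"gripper": 0.04},
    {"tx": 0,"ty": 0,"tz": 0,"turn": 0,"gripper": 0.05},
    {"tx": 0,"ty": -0.01,"tz": 0,"turn": 0,"gripper": 0.05},
    {"tx": 0,"ty": -0.05,"tz": 0,"turn": 0,"gripper": 0.06},
  ],
)

```text
time_s: 7.4
tcp_pos: [0.4903, -0.1208, 0.0754]
eef_rot: [-89.9, 0.4, 14.5]
contact_force: [0.8, -0.4, 0.5]
gripper_width: 0.053
```

```bash
python3 - <<'E'
from h import *
go(.459+.078,.119+.02,.2)
E
```

```text
t 7.4 pos [ 0.4903 -0.1208  0.0754] yaw 14.5 j6 -83.9 tilt [-89.9   0.4] w 0.053 F [ 0.8 -0.4  0.5]
tx 0.1093 ty -0.1251 tz 0.2400 |0.292| turn 0.0000
```

>>> apply_moves(
  deltas=[
    {"tx": 0.02,"ty": -0.045,"tz": 0,"turn": 0,"gripper": 0.07},
    {"tx": 0.04,"ty": -0.09,"tz": 0.01,"turn": 0,"gripper": 0.07},
    {"tx": 0.06,"ty": -0.12,"tz": 0.04,"turn": 0,"gripper": 0.07},
    {"tx": 0.08,"ty": -0.12,"tz": 0.08,"turn": 0,"gripper": 0.07},
    {"tx": 0.1,"ty": -0.12,"tz": 0.12,"turn": 0,"gripper": 0.07},
  ],
)

```text
time_s: 7.9
tcp_pos: [0.5604, 0.022, 0.2]
eef_rot: [-90.0, -0.2, 14.5]
contact_force: [1.4, -1.0, -0.7]
gripper_width: 0.0698
```

```bash
python3 - <<'E'
from h import *
findsaw('w6',.493,-.121,.037,.014)
go(.459+.078,.119+.02,.2)
E
```

```text
pred 137.48362556349417 86.05226397947696
depth top 507 [ 0.493  -0.1193  0.0365] [ 0.4931 -0.1202  0.035 ] [0.0277 0.0271 0.0079]
contour ((493.4302673339844, -119.18195343017578), 14.755156517028809) [127  74] [151  99]
dark mean [ 0.4941 -0.1085] 333
t 7.95 pos [0.5618 0.0269 0.1993] yaw 14.62 j6 -98.0 tilt [-89.9  -0.2] w 0.0695 F [2.9 4.3 1. ]
tx 0.0042 ty -0.0006 tz 0.1147 |0.115| turn 0.0000
```

View pics/w6.png

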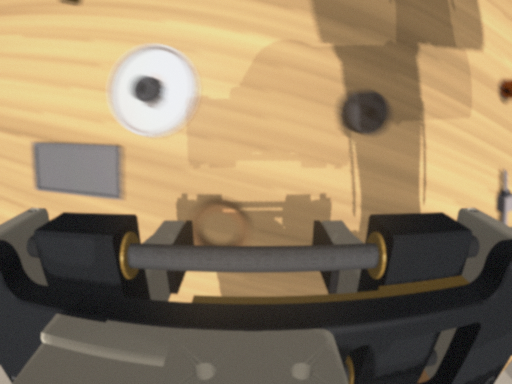

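>>> apply_moves(
  deltas=[
    {"tx": 0,"ty": 0,"tz": 0.04,"turn": 0,"gripper": 0.07},
    {"tx": 0,"ty": 0,"tz": 0.08,"turn": 0,"gripper": 0.07},
    {"tx": 0,"ty": 0,"tz": 0.11,"turn": 0,"gripper": 0.07},
    {"tx": 0,"ty": 0,"tz": 0.11,"turn": 0,"gripper": 0.07},
    {"tx": 0,"ty": 0,"tz": 0.11,"turn": 0,"gripper": 0.07},
  ],
)

```text
time_s: 8.45
tcp_pos: [0.5318, 0.1277, 0.1981]
eef_rot: [-90.0, -0.0, 14.6]
contact_force: [-0.7, 0.5, -0.4]
gripper_width: 0.0701
```

```bash
python3 - <<'E'
from h import *
findsaw('w7',.459,.119,.042,.024)
go(.459,.119,.1)
E
```

```text
pred 263.0562279286239 108.9314913100536
depth top 1770 [0.4581 0.1174 0.0419] [0.4578 0.1174 0.042 ] [0.0472 0.0463 0.0049]
contour ((458.2738037109375, 117.59217071533203), 24.144939422607422) [238  84] [285 131]
dark mean [0.4591 0.1191] 188
t 8.5 pos [0.5319 0.1271 0.198 ] yaw 14.58 j6 -109.4 tilt [-90.  -0.] w 0.0701 F [-0.1 -0.1 -0.3]
tx -0.0726 ty 0.0980 tz 0.0106 |0.122| turn 0.0000
```

>>> apply_moves(
  deltas=[
    {"tx": -0.025,"ty": 0.033,"tz": 0.003,"turn": 0,"gripper": 0.07},
    {"tx": -0.05,"ty": 0.066,"tz": 0.006,"turn": 0,"gripper": 0.07},
    {"tx": -0.074,"ty": 0.098,"tz": 0.009,"turn": 0,"gripper": 0.07},
    {"tx": -0.074,"ty": 0.098,"tz": 0.009,"turn": 0,"gripper": 0.07},
    {"tx": -0.074,"ty": 0.098,"tz": 0.009,"turn": 0,"gripper": 0.07},
  ],
)

```text
time_s: 9.0
tcp_pos: [0.4581, 0.1163, 0.0996]
eef_rot: [-90.0, 0.0, 14.5]
contact_force: [0.7, -0.4, 0.3]
gripper_width: 0.0699
```

```bash
python3 - <<'E'
from h import *
go(.4582,.1175,.03)
E
```

```text
t 9.0 pos [0.4581 0.1163 0.0996] yaw 14.52 j6 -113.7 tilt [-90.   0.] w 0.0699 F [ 0.7 -0.4  0.3]
tx 0.0005 ty 0.0696 tz 0.0012 |0.070| turn 0.0000
```

>>> apply_moves(
  deltas=[
    {"tx": 0,"ty": 0.02,"tz": 0.001,"turn": 0,"gripper": 0.07},
    {"tx": 0,"ty": 0.04,"tz": 0.001,"turn": 0,"gripper": 0.07},
    {"tx": 0,"ty": 0.06,"tz": 0.001,"turn": 0,"gripper": 0.07},
    {"tx": 0,"ty": 0.07,"tz": 0.001,"turn": 0,"gripper": 0.07},
    {"tx": 0,"ty": 0.07,"tz": 0.001,"turn": 0,"gripper": 0.07},
  ],
)

```text
time_s: 9.5
tcp_pos: [0.4583, 0.1179, 0.0291]
eef_rot: [-90.0, 0.1, 14.5]
contact_force: [-0.6, -0.3, -0.1]
gripper_width: 0.0702
```

>>> apply_moves(
  deltas=[
    {"tx": 0,"ty": 0,"tz": 0,"turn": 0,"gripper": 0.055},
    {"tx": 0,"ty": 0,"tz": 0,"turn": 0,"gripper": 0.05},
    {"tx": 0,"ty": 0,"tz": 0,"turn": 0,"gripper": 0.04},
    {"tx": 0,"ty": 0,"tz": 0,"turn": 0,"gripper": 0.04},
    {"tx": 0,"ty": 0,"tz": 0,"turn": 0,"gripper": 0.04},
  ],
  newtons=25,
)

```text
time_s: 10.0
tcp_pos: [0.4584, 0.1186, 0.0304]
eef_rot: [-90.0, -0.1, 14.6]
contact_force: [-1.1, 0.0, 6.6]
gripper_width: 0.0476
```

```bash
python3 - <<'E'
from h import *
go(.4933,-.1203,.13)
E
```

```text
t 10.0 pos [0.4584 0.1186 0.0304] yaw 14.57 j6 -113.9 tilt [-90.   -0.1] w 0.0476 F [-1.1  0.   6.6]
tx -0.0262 ty -0.0997 tz -0.2400 |0.261| turn 0.0000
```

>>> apply_moves(
  deltas=[
    {"tx": 0,"ty": -0.03,"tz": 0,"turn": 0,"gripper": 0.04},
    {"tx": 0,"ty": -0.06,"tz": 0,"turn": 0,"gripper": 0.04},
    {"tx": 0,"ty": -0.08,"tz": -0.03,"turn": 0,"gripper": 0.04},
    {"tx": -0.01,"ty": -0.08,"tz": -0.07,"turn": 0,"gripper": 0.04},
    {"tx": -0.01,"ty": -0.08,"tz": -0.11,"turn": 0,"gripper": 0.04},
  ],
)

```text
time_s: 10.5
tcp_pos: [0.4752, 0.0085, 0.1105]
eef_rot: [-90.0, -0.1, 14.6]
contact_force: [0.9, 0.3, -1.7]
gripper_width: 0.0471
```

>>> apply_moves(
  deltas=[
    {"tx": 0,"ty": 0,"tz": -0.04,"turn": 0,"gripper": 0.04},
    {"tx": -0.01,"ty": 0,"tz": -0.08,"turn": 0,"gripper": 0.04},
    {"tx": -0.016,"ty": 0,"tz": -0.12,"turn": 0,"gripper": 0.04},
    {"tx": -0.016,"ty": 0,"tz": -0.13,"turn": 0,"gripper": 0.04},
    {"tx": -0.016,"ty": 0,"tz": -0.13,"turn": 0,"gripper": 0.04},
  ],
)

```text
time_s: 11.0
tcp_pos: [0.4927, -0.1219, 0.1093]
eef_rot: [-90.0, 0.0, 14.4]
contact_force: [-0.1, 0.3, -2.2]
gripper_width: 0.0473
```

```bash
python3 - <<'E'
from h import *
go(.4933,-.1203,.0335)
im,d,p,Q=wcap('w8')
for n in('scene','side'):
  im,d=capture(n);np.savez('/tmp/'+n+'8.npz',im=im,d=d)
  u,v=map(int,proj(n,(.4933,-.1203,.06)));save(n+'8',cv2.resize(im[max(v-60,0):v+60,u-80:u+80],None,fx=4,fy=4))
go(.4933,-.1203,.0335)
E
```

```text
t 11.0 pos [ 0.4927 -0.1219  0.1093] yaw 14.37 j6 -83.9 tilt [-90.   0.] w 0.0473 F [-0.1  0.3 -2.2]
tx 0.0010 ty 0.0758 tz 0.0014 |0.076| turn 0.0000
t 11.15 pos [ 0.4928 -0.1199  0.1095] yaw 14.55 j6 -84.0 tilt [-90.   0.] w 0.047 F [ 0.3 -0.2 -1.2]
tx 0.0004 ty 0.0760 tz -0.0006 |0.076| turn 0.0000
```

View pics/side8.png

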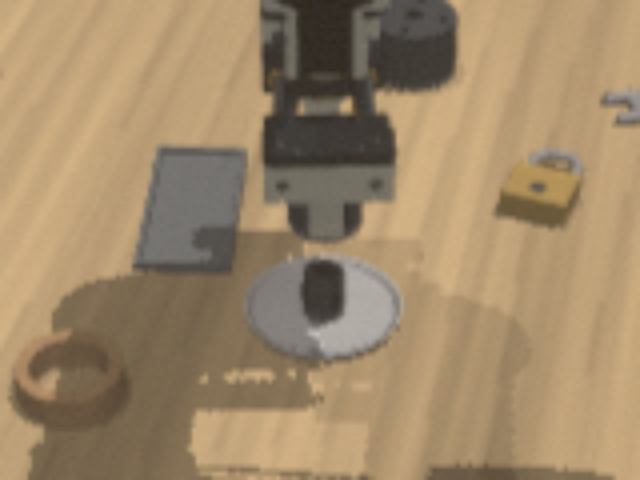

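View pics/scene8.png

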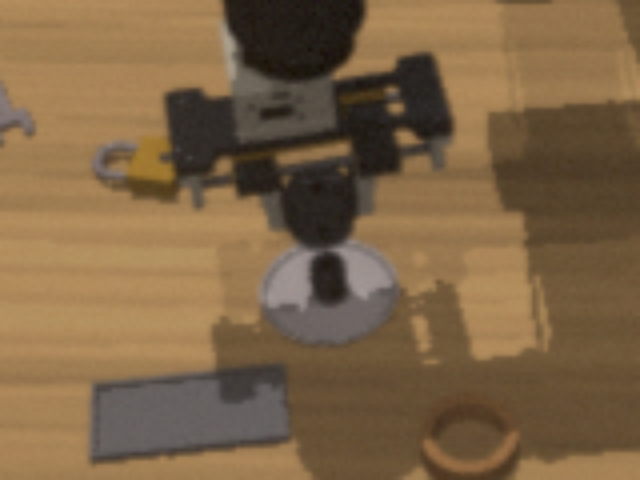

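>>> apply_moves(
  deltas=[
    {"tx": 0,"ty": 0.02,"tz": 0,"turn": 0,"gripper": 0.04},
    {"tx": 0,"ty": 0.04,"tz": 0,"turn": 0,"gripper": 0.04},
    {"tx": 0,"ty": 0.06,"tz": 0,"turn": 0,"gripper": 0.04},
    {"tx": 0,"ty": 0.072,"tz": 0,"turn": 0,"gripper": 0.04},
    {"tx": 0,"ty": 0.074,"tz": 0,"turn": 0,"gripper": 0.04},
  ],
)

```text
time_s: 11.65
tcp_pos: [0.4922, -0.1197, 0.0344]
eef_rot: [-90.0, 0.1, 14.6]
contact_force: [0.8, -0.7, -0.6]
gripper_width: 0.0473
```

>>> apply_moves(
  deltas=[
    {"tx": 0,"ty": 0.0005,"tz": 0,"turn": 0,"gripper": 0.04},
    {"tx": 0,"ty": 0.001,"tz": 0,"turn": 0,"gripper": 0.04},
    {"tx": 0,"ty": 0.001,"tz": 0,"turn": 0,"gripper": 0.04},
  ],
)

```text
time_s: 11.95
tcp_pos: [0.4936, -0.1204, 0.0354]
eef_rot: [-90.0, -0.1, 14.6]
contact_force: [-1.0, -0.1, -1.2]
gripper_width: 0.0468
```

>>> apply_moves(
  deltas=[
    {"tx": 0,"ty": 0.0005,"tz": 0,"turn": 0,"gripper": 0.04},
    {"tx": 0,"ty": 0.001,"tz": 0,"turn": 0,"gripper": 0.04},
    {"tx": 0,"ty": 0.001,"tz": 0,"turn": 0,"gripper": 0.04},
  ],
)

```text
time_s: 12.25
tcp_pos: [0.493, -0.1206, 0.0338]
eef_rot: [-90.0, -0.0, 14.5]
contact_force: [-0.1, -0.0, -1.7]
gripper_width: 0.0473
```

>>> apply_moves(
  deltas=[
    {"tx": 0,"ty": 0.0005,"tz": 0,"turn": 0,"gripper": 0.04},
    {"tx": 0,"ty": 0.001,"tz": 0,"turn": 0,"gripper": 0.04},
    {"tx": 0,"ty": 0.001,"tz": 0,"turn": 0,"gripper": 0.04},
  ],
)

```text
time_s: 12.55
tcp_pos: [0.4931, -0.1206, 0.0333]
eef_rot: [-90.0, -0.0, 14.6]
contact_force: [-3.6, 0.9, 8.4]
gripper_width: 0.0471
```

>>> apply_moves(
  deltas=[
    {"tx": 0,"ty": 0,"tz": 0,"turn": 0,"gripper": 0.05},
    {"tx": 0,"ty": 0,"tz": 0,"turn": 0,"gripper": 0.06},
    {"tx": 0,"ty": 0,"tz": 0,"turn": 0,"gripper": 0.07},
    {"tx": 0,"ty": -0.005,"tz": 0,"turn": 0,"gripper": 0.07},
    {"tx": 0,"ty": -0.04,"tz": 0,"turn": 0,"gripper": 0.07},
  ],
)

```text
time_s: 13.05
tcp_pos: [0.4904, -0.1207, 0.0701]
eef_rot: [-89.9, 0.4, 14.5]
contact_force: [1.0, 0.4, -0.3]
gripper_width: 0.0693
```

>>> apply_moves(
  deltas=[
    {"tx": 0.02,"ty": -0.04,"tz": 0,"turn": 0,"gripper": 0.086},
    {"tx": 0.04,"ty": -0.08,"tz": 0,"turn": 0,"gripper": 0.086},
    {"tx": 0.06,"ty": -0.12,"tz": -0.02,"turn": 0,"gripper": 0.086},
    {"tx": 0.07,"ty": -0.12,"tz": -0.06,"turn": 0,"gripper": 0.086},
    {"tx": 0.07,"ty": -0.12,"tz": -0.06,"turn": 0,"gripper": 0.086},
  ],
)

```text
time_s: 13.55
tcp_pos: [0.5783, -0.1635, 0.1941]
eef_rot: [-90.1, -0.2, 14.5]
contact_force: [-1.9, 0.6, -0.7]
gripper_width: 0.0856
```

```bash
python3 - <<'E'
from h import *
findsaw('w9',.493,-.12,.045,.024)
go(.491+.075,-.434+.019,.22)
E
```

```text
pred 318.0524049200202 110.71104400059015
depth top 1763 [ 0.4927 -0.1217  0.0449] [ 0.4926 -0.1209  0.0433] [0.0473 0.0476 0.0084]
contour ((492.7225036621094, -121.6153793334961), 24.246566772460938) [293  87] [340 133]
dark mean [ 0.4952 -0.1255] 488
t 13.6 pos [ 0.5765 -0.1624  0.1928] yaw 14.41 j6 -78.5 tilt [-90.  -0.] w 0.0859 F [-0.1  0.5 -1.1]
tx -0.0730 ty -0.0272 tz -0.2420 |0.254| turn 0.0000
```

View pics/w9.png

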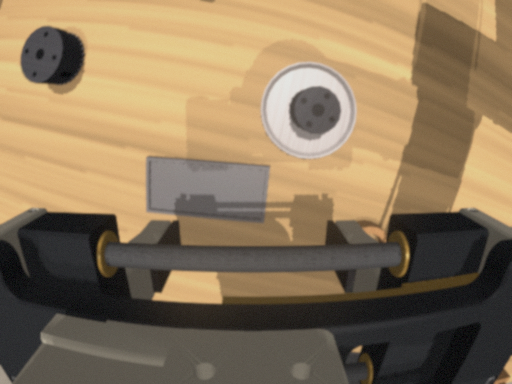

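>>> apply_moves(
  deltas=[
    {"tx": -0.014,"ty": 0,"tz": -0.046,"turn": 0,"gripper": 0.087},
    {"tx": -0.028,"ty": 0,"tz": -0.092,"turn": 0,"gripper": 0.087},
    {"tx": -0.042,"ty": 0,"tz": -0.138,"turn": 0,"gripper": 0.087},
    {"tx": -0.056,"ty": 0,"tz": -0.184,"turn": 0,"gripper": 0.087},
    {"tx": -0.065,"ty": 0,"tz": -0.23,"turn": 0,"gripper": 0.087},
  ],
)

```text
time_s: 14.1
tcp_pos: [0.5696, -0.4011, 0.1925]
eef_rot: [-90.0, 0.0, 14.6]
contact_force: [1.5, 0.2, -0.6]
gripper_width: 0.0871
```

>>> apply_moves(
  deltas=[
    {"tx": 0,"ty": -0.01,"tz": -0.012,"turn": 0,"gripper": 0.087},
    {"tx": 0,"ty": -0.01,"tz": -0.012,"turn": 0,"gripper": 0.087},
    {"tx": 0,"ty": -0.01,"tz": -0.012,"turn": 0,"gripper": 0.087},
  ],
)

```text
time_s: 14.4
tcp_pos: [0.5732, -0.4109, 0.202]
eef_rot: [-89.9, 0.0, 14.5]
contact_force: [-1.1, 0.7, -0.2]
gripper_width: 0.0871
```

```bash
python3 - <<'E'
from h import *
findsaw('w10',.491,-.434,.05,.0345)
go(.491,-.434,.11)
z=np.load('/tmp/w9.npz');im,p,Q=z['im'],z['p'],z['Q']
c=[(149,157),(269,164),(262,222),(148,210)]
G=np.array([wray(p,Q,a,b,.008)[0,:2] for a,b in c]);print(G.round(4),G.mean(0))
E
```

```text
pred 251.0290655777349 96.04532411213296
depth top 3766 [ 0.4911 -0.4387  0.0498] [ 0.4912 -0.4389  0.0503] [0.0684 0.0682 0.0059]
contour ((491.54205322265625, -438.74200439453125), 34.65998077392578) [212  61] [281 129]
dark mean [ 0.502  -0.4327] 817
t 14.45 pos [ 0.5733 -0.4104  0.2021] yaw 14.57 j6 -55.6 tilt [-89.9   0. ] w 0.0867 F [0.4 0.6 0.1]
tx -0.0855 ty 0.0921 tz -0.0023 |0.126| turn 0.0000
[[ 0.5884 -0.2853]
 [ 0.563  -0.1491]
 [ 0.6319 -0.1388]
 [ 0.6529 -0.2761]] [ 0.60903498 -0.21231726]
```

View pics/w10.png

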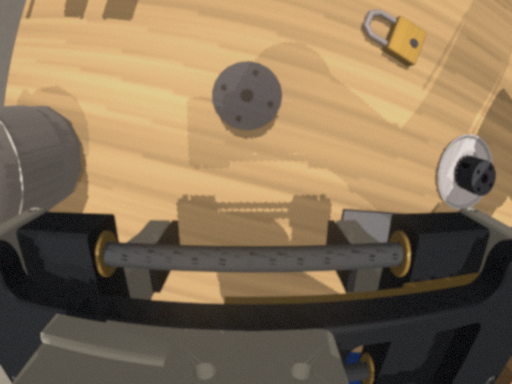

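```bash
python3 - <<'E'
from h import *
z=np.load('/tmp/w10.npz');d,p,Q=z['d'],z['p'],z['Q']
vv,uu=np.mgrid[:384,:512];K,T=wc();a=uu-K[0,2];b=vv-K[1,2];rr=np.hypot(a,b)+1e-9;th=rr/K[0,0]
c=np.stack([np.sin(th)*a/rr,-np.sin(th)*b/rr,-np.cos(th)],-1);c=c/np.cos(th)[...,None]*d[...,None]
L=c@T[:3,:3].T+T[:3,3];W=L@Q.T+p
for u,v in((40,120),(60,120),(75,150),(78,165),(60,190),(10,150),(20,200)): print(u,v,W[v,u].round(3),L[v,u].round(3))
m=(uu<110)&(vv<205)&(vv>90)&(W[...,2]>.03)&(d>0);t=W[m]-np.array([.4914,-.4388,0]);tz=t@Q[:,2];print('max tool z rel',np.percentile(tz,[95,99]))
E
```

```text
40 120 [ 0.559 -0.661  0.063] [-0.076  0.138 -0.239]
60 120 [ 0.562 -0.659  0.025] [-0.073  0.177 -0.237]
75 150 [ 0.505 -0.429  0.343] [-0.07  -0.141 -0.001]
78 165 [ 0.616 -0.63   0.012] [-0.014  0.19  -0.223]
60 190 [ 0.639 -0.63   0.051] [ 0.009  0.151 -0.229]
10 150 [ 0.581 -0.643  0.129] [-0.051  0.073 -0.227]
20 200 [ 0.629 -0.631  0.125] [-0.001  0.076 -0.227]
max tool z rel [-0.21300422 -0.21230208]
```

Jug edge is 0.21 m away in jaw direction; body half-width 0.097 clears it.

>>> apply_moves(
  deltas=[
    {"tx": -0.029,"ty": 0.03,"tz": -0.002,"turn": 0,"gripper": 0.0876},
    {"tx": -0.058,"ty": 0.06,"tz": -0.004,"turn": 0,"gripper": 0.0876},
    {"tx": -0.086,"ty": 0.092,"tz": -0.007,"turn": 0,"gripper": 0.0876},
    {"tx": -0.086,"ty": 0.092,"tz": -0.007,"turn": 0,"gripper": 0.0876},
    {"tx": -0.086,"ty": 0.092,"tz": -0.007,"turn": 0,"gripper": 0.0876},
  ],
)

```text
time_s: 14.95
tcp_pos: [0.4918, -0.4389, 0.1104]
eef_rot: [-90.0, 0.1, 14.6]
contact_force: [1.1, -0.2, 1.6]
gripper_width: 0.0875
```

```bash
python3 - <<'E'
from h import *
go(.4914,-.4388,.033)
E
```

```text
t 14.95 pos [ 0.4918 -0.4389  0.1104] yaw 14.59 j6 -50.6 tilt [-90.    0.1] w 0.0875 F [ 1.1 -0.2  1.6]
tx -0.0002 ty 0.0774 tz 0.0001 |0.077| turn 0.0000
```

>>> apply_moves(
  deltas=[
    {"tx": 0,"ty": 0.02,"tz": 0,"turn": 0,"gripper": 0.0876},
    {"tx": 0,"ty": 0.04,"tz": 0,"turn": 0,"gripper": 0.0876},
    {"tx": 0,"ty": 0.06,"tz": 0,"turn": 0,"gripper": 0.0876},
    {"tx": 0,"ty": 0.076,"tz": 0,"turn": 0,"gripper": 0.0876},
    {"tx": 0,"ty": 0.076,"tz": 0,"turn": 0,"gripper": 0.0876},
  ],
)

```text
time_s: 15.45
tcp_pos: [0.4927, -0.4386, 0.0336]
eef_rot: [-89.9, 0.1, 14.6]
contact_force: [0.3, 0.6, 0.3]
gripper_width: 0.0875
```

>>> apply_moves(
  deltas=[
    {"tx": 0,"ty": 0,"tz": 0,"turn": 0,"gripper": 0.075},
    {"tx": 0,"ty": 0,"tz": 0,"turn": 0,"gripper": 0.07},
    {"tx": 0,"ty": 0,"tz": 0,"turn": 0,"gripper": 0.06},
    {"tx": 0,"ty": 0,"tz": 0,"turn": 0,"gripper": 0.06},
    {"tx": 0,"ty": 0,"tz": 0,"turn": 0,"gripper": 0.06},
  ],
  newtons=30,
)

```text
time_s: 15.95
tcp_pos: [0.4929, -0.4399, 0.036]
eef_rot: [-90.1, -0.1, 14.6]
contact_force: [0.7, 4.2, 5.9]
gripper_width: 0.0676
```

```bash
python3 - <<'E'
from h import *
go(.4927,-.121,.13)
E
```

```text
t 15.95 pos [ 0.4929 -0.4399  0.036 ] yaw 14.55 j6 -50.6 tilt [-90.1  -0.1] w 0.0676 F [0.7 4.2 5.9]
tx 0.0800 ty -0.0941 tz 0.3086 |0.332| turn 0.0000
```

>>> apply_moves(
  deltas=[
    {"tx": 0,"ty": -0.02,"tz": 0,"turn": 0,"gripper": 0.06},
    {"tx": 0,"ty": -0.05,"tz": 0,"turn": 0,"gripper": 0.06},
    {"tx": 0,"ty": -0.08,"tz": 0.01,"turn": 0,"gripper": 0.06},
    {"tx": 0.01,"ty": -0.085,"tz": 0.05,"turn": 0,"gripper": 0.06},
    {"tx": 0.02,"ty": -0.085,"tz": 0.09,"turn": 0,"gripper": 0.06},
  ],
)

```text
time_s: 16.45
tcp_pos: [0.4892, -0.3478, 0.1211]
eef_rot: [-90.1, -0.1, 14.4]
contact_force: [1.2, 0.5, -4.1]
gripper_width: 0.0676
```

>>> apply_moves(
  deltas=[
    {"tx": 0.01,"ty": 0,"tz": 0.04,"turn": 0,"gripper": 0.06},
    {"tx": 0.02,"ty": 0,"tz": 0.08,"turn": 0,"gripper": 0.06},
    {"tx": 0.03,"ty": 0,"tz": 0.12,"turn": 0,"gripper": 0.06},
    {"tx": 0.045,"ty": 0,"tz": 0.16,"turn": 0,"gripper": 0.06},
    {"tx": 0.055,"ty": 0,"tz": 0.19,"turn": 0,"gripper": 0.06},
  ],
)

```text
time_s: 16.95
tcp_pos: [0.4943, -0.1481, 0.12]
eef_rot: [-90.0, -0.1, 14.6]
contact_force: [0.5, 0.3, -2.9]
gripper_width: 0.0676
```

```bash
python3 - <<'E'
from h import *
go(.4927,-.121,.12)
E
```

```text
t 16.95 pos [ 0.4943 -0.1481  0.12  ] yaw 14.56 j6 -80.6 tilt [-90.   -0.1] w 0.0676 F [ 0.5  0.3 -2.9]
tx 0.0053 ty -0.0000 tz 0.0267 |0.027| turn 0.0000
```

>>> apply_moves(
  deltas=[
    {"tx": 0.005,"ty": 0,"tz": 0.02,"turn": 0,"gripper": 0.06},
    {"tx": 0.006,"ty": 0,"tz": 0.025,"turn": 0,"gripper": 0.06},
    {"tx": 0.006,"ty": 0,"tz": 0.025,"turn": 0,"gripper": 0.06},
  ],
)

```text
time_s: 17.25
tcp_pos: [0.494, -0.1239, 0.1198]
eef_rot: [-90.0, -0.0, 14.6]
contact_force: [0.3, 0.8, -2.7]
gripper_width: 0.0673
```

```bash
python3 - <<'E'
from h import *
go(.4927,-.121,.12)
for n in('scene','side'):
  im,d=capture(n)
  u,v=map(int,proj(n,(.4933,-.1203,.06)));save(n+'11',cv2.resize(im[max(v-60,0):v+60,u-80:u+80],None,fx=4,fy=4))
im,d,p,Q=wcap('w11')
go(.4927,-.121,.12)
E
```

```text
t 17.25 pos [ 0.494  -0.1239  0.1198] yaw 14.62 j6 -83.4 tilt [-90.  -0.] w 0.0673 F [ 0.3  0.8 -2.7]
tx -0.0005 ty -0.0002 tz 0.0031 |0.003| turn 0.0000
t 17.4 pos [ 0.4939 -0.1252  0.1196] yaw 14.5 j6 -83.4 tilt [-90.   0.] w 0.0675 F [-0.7  0.3 -2.8]
tx -0.0001 ty -0.0004 tz 0.0044 |0.004| turn 0.0000
```

View pics/side11.png

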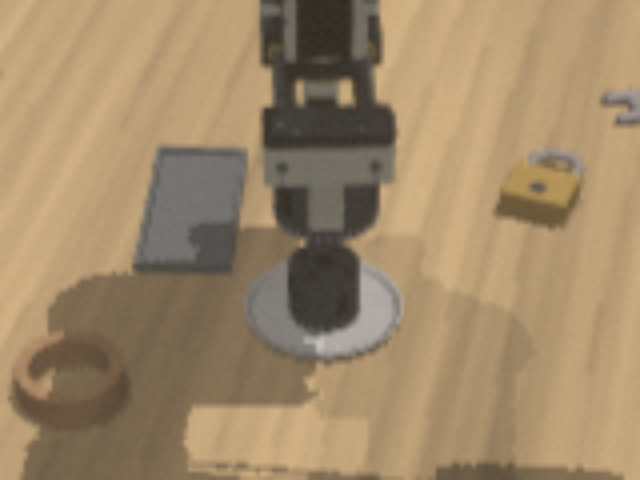

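View pics/scene11.png

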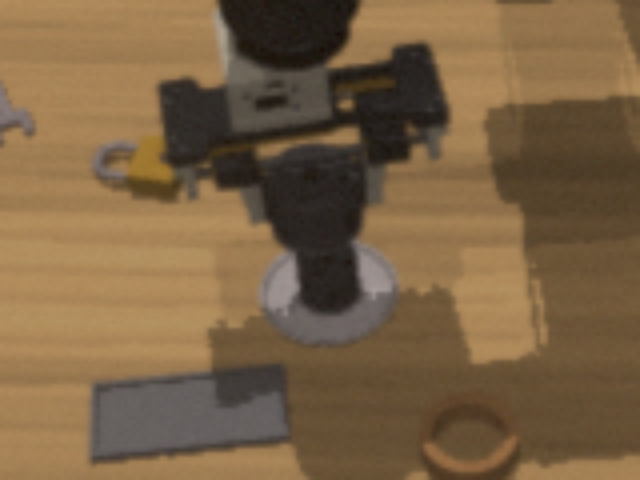

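View pics/w11.png

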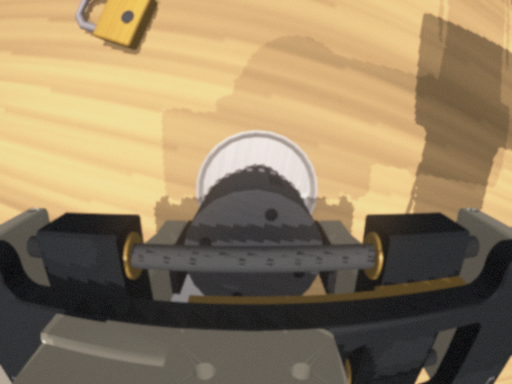

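>>> apply_moves(
  deltas=[
    {"tx": 0.001,"ty": 0,"tz": 0.004,"turn": 0,"gripper": 0.06},
    {"tx": 0.001,"ty": 0.01,"tz": 0.004,"turn": 0,"gripper": 0.06},
    {"tx": 0.001,"ty": 0.025,"tz": 0.004,"turn": 0,"gripper": 0.06},
    {"tx": 0.001,"ty": 0.035,"tz": 0.004,"turn": 0,"gripper": 0.06},
    {"tx": 0.001,"ty": 0.035,"tz": 0.004,"turn": 0,"gripper": 0.06},
  ],
)

```text
time_s: 17.9
tcp_pos: [0.4926, -0.1206, 0.0827]
eef_rot: [-90.0, 0.2, 14.5]
contact_force: [-0.6, -0.0, -2.1]
gripper_width: 0.0677
```

>>> apply_moves(
  deltas=[
    {"tx": 0,"ty": 0.01,"tz": 0,"turn": 0,"gripper": 0.06},
    {"tx": 0,"ty": 0.02,"tz": 0,"turn": 0,"gripper": 0.06},
    {"tx": 0,"ty": 0.03,"tz": 0,"turn": 0,"gripper": 0.06},
    {"tx": 0,"ty": 0.038,"tz": 0,"turn": 0,"gripper": 0.06},
    {"tx": 0,"ty": 0.042,"tz": 0,"turn": 0,"gripper": 0.06},
  ],
)

```text
time_s: 18.4
tcp_pos: [0.4935, -0.1203, 0.0415]
eef_rot: [-90.0, 0.1, 14.5]
contact_force: [0.7, 0.2, -2.8]
gripper_width: 0.0675
```

>>> apply_moves(
  deltas=[
    {"tx": 0,"ty": 0.001,"tz": 0,"turn": 0,"gripper": 0.06},
    {"tx": 0,"ty": 0.002,"tz": 0,"turn": 0,"gripper": 0.06},
    {"tx": 0,"ty": 0.002,"tz": 0,"turn": 0,"gripper": 0.06},
  ],
)

```text
time_s: 18.7
tcp_pos: [0.4942, -0.1203, 0.0408]
eef_rot: [-90.0, -0.0, 14.5]
contact_force: [-0.2, 0.6, -2.0]
gripper_width: 0.0675
```

>>> apply_moves(
  deltas=[
    {"tx": 0,"ty": 0.0005,"tz": 0,"turn": 0,"gripper": 0.06},
    {"tx": 0,"ty": 0.001,"tz": 0,"turn": 0,"gripper": 0.06},
    {"tx": 0,"ty": 0.001,"tz": 0,"turn": 0,"gripper": 0.06},
  ],
)

```text
time_s: 19.0
tcp_pos: [0.4941, -0.1203, 0.0398]
eef_rot: [-90.0, -0.0, 14.5]
contact_force: [-0.9, -0.3, -2.8]
gripper_width: 0.0678
```

>>> apply_moves(
  deltas=[
    {"tx": 0,"ty": 0.0005,"tz": 0,"turn": 0,"gripper": 0.06},
    {"tx": 0,"ty": 0.001,"tz": 0,"turn": 0,"gripper": 0.06},
    {"tx": 0,"ty": 0.001,"tz": 0,"turn": 0,"gripper": 0.06},
  ],
)

```text
time_s: 19.3
tcp_pos: [0.4941, -0.1203, 0.039]
eef_rot: [-90.0, -0.0, 14.5]
contact_force: [-2.4, 0.7, 3.8]
gripper_width: 0.0676
```

>>> apply_moves(
  deltas=[
    {"tx": 0,"ty": 0.0005,"tz": 0,"turn": 0,"gripper": 0.06},
    {"tx": 0,"ty": 0.0005,"tz": 0,"turn": 0,"gripper": 0.06},
  ],
)

```text
time_s: 19.5
tcp_pos: [0.4941, -0.1203, 0.0389]
eef_rot: [-90.0, -0.0, 14.6]
contact_force: [-4.1, 2.2, 10.6]
gripper_width: 0.0674
```

>>> apply_moves(
  deltas=[
    {"tx": 0,"ty": 0,"tz": 0,"turn": 0,"gripper": 0.075},
    {"tx": 0,"ty": 0,"tz": 0,"turn": 0,"gripper": 0.087},
    {"tx": 0,"ty": 0,"tz": 0,"turn": 0,"gripper": 0.087},
    {"tx": 0,"ty": 0,"tz": 0,"turn": 0,"gripper": 0.087},
    {"tx": 0,"ty": -0.02,"tz": 0,"turn": 0,"gripper": 0.087},
  ],
)

```text
time_s: 20.0
tcp_pos: [0.4922, -0.1204, 0.0562]
eef_rot: [-89.9, 0.3, 14.5]
contact_force: [0.5, 0.5, 0.6]
gripper_width: 0.087
```

>>> apply_moves(
  deltas=[
    {"tx": 0,"ty": -0.04,"tz": 0,"turn": 0,"gripper": 0.087},
    {"tx": 0.03,"ty": -0.08,"tz": 0,"turn": 0,"gripper": 0.087},
    {"tx": 0.06,"ty": -0.12,"tz": 0,"turn": 0,"gripper": 0.087},
    {"tx": 0.08,"ty": -0.14,"tz": 0.02,"turn": 0,"gripper": 0.087},
    {"tx": 0.08,"ty": -0.14,"tz": 0.02,"turn": 0,"gripper": 0.05},
  ],
)

```text
time_s: 20.5
tcp_pos: [0.57, -0.0791, 0.2014]
eef_rot: [-90.1, -0.4, 14.6]
contact_force: [-1.1, 0.5, -0.5]
gripper_width: 0.083
```

```bash
python3 - <<'E'
from h import *
findsaw('w12',.493,-.12,.053,.0345)
im,d=capture('side');u,v=map(int,proj('side',(.4933,-.1203,.06)));save('side12',cv2.resize(im[max(v-60,0):v+60,u-80:u+80],None,fx=4,fy=4))
go(.504,.412,.22,29.5-90)
E
```

```text
pred 232.19261418469037 95.44283800789168
depth top 3876 [ 0.4924 -0.1207  0.0527] [ 0.4924 -0.1209  0.0527] [0.0686 0.0687 0.0051]
contour ((492.5954895019531, -120.86776733398438), 34.705970764160156) [197  60] [267 130]
dark mean [ 0.4961 -0.1192] 235
t 20.6 pos [ 0.5663 -0.0804  0.1979] yaw 14.58 j6 -86.9 tilt [-90.  -0.] w 0.0764 F [-0.6 -0.6 -0.6]
tx 0.0637 ty -0.0219 tz 0.4922 |0.497| turn 1.3104
```

View pics/w12.png

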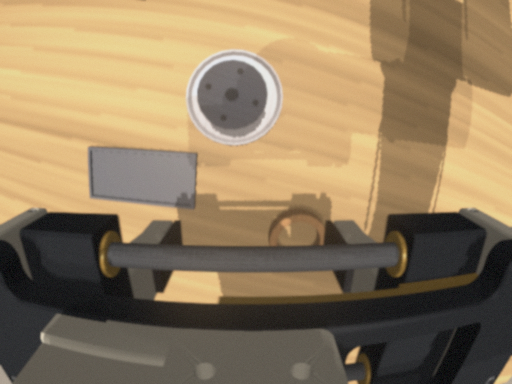

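View pics/side12.png

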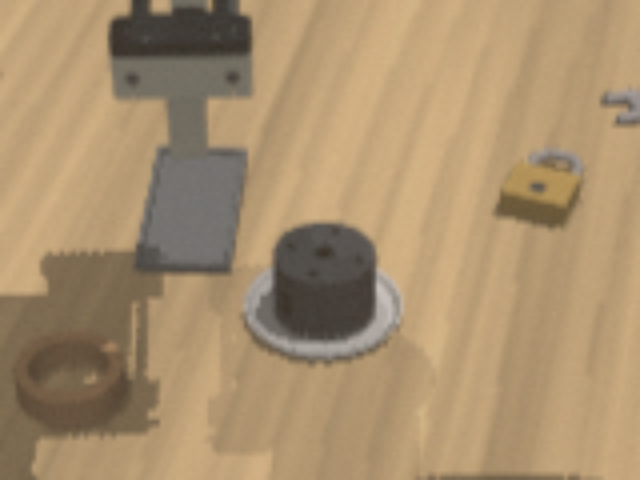

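>>> apply_moves(
  deltas=[
    {"tx": 0.013,"ty": 0,"tz": 0.047,"turn": 0,"gripper": 0.045},
    {"tx": 0.026,"ty": 0,"tz": 0.094,"turn": 0,"gripper": 0.045},
    {"tx": 0.039,"ty": 0,"tz": 0.14,"turn": 0,"gripper": 0.045},
    {"tx": 0.052,"ty": 0,"tz": 0.187,"turn": 0,"gripper": 0.045},
    {"tx": 0.065,"ty": 0,"tz": 0.234,"turn": 0,"gripper": 0.045},
  ],
)

```text
time_s: 21.1
tcp_pos: [0.5693, 0.1627, 0.1968]
eef_rot: [-90.0, 0.1, 14.5]
contact_force: [0.8, -0.6, -0.2]
gripper_width: 0.0455
```

>>> apply_moves(
  deltas=[
    {"tx": 0.013,"ty": 0,"tz": 0.047,"turn": 0,"gripper": 0.045},
    {"tx": 0.026,"ty": 0,"tz": 0.094,"turn": -0.06,"gripper": 0.045},
    {"tx": 0.039,"ty": 0,"tz": 0.14,"turn": -0.12,"gripper": 0.045},
    {"tx": 0.052,"ty": 0,"tz": 0.187,"turn": -0.18,"gripper": 0.045},
    {"tx": 0.065,"ty": 0,"tz": 0.234,"turn": -0.26,"gripper": 0.045},
  ],
)

```text
time_s: 21.6
tcp_pos: [0.5739, 0.4054, 0.1964]
eef_rot: [-90.0, 0.2, 29.6]
contact_force: [1.4, -0.0, -0.1]
gripper_width: 0.0452
```

```bash
python3 - <<'E'
from h import *
go(.572,.45,.2,29.5)
E
```

```text
t 21.6 pos [0.5739 0.4054 0.1964] yaw 29.56 j6 -111.5 tilt [-90.    0.2] w 0.0452 F [ 1.4 -0.  -0.1]
tx 0.0203 ty -0.0037 tz 0.0398 |0.045| turn 0.0011
```

>>> apply_moves(
  deltas=[
    {"tx": 0.02,"ty": 0,"tz": 0.037,"turn": 0,"gripper": 0.045},
    {"tx": 0.02,"ty": 0,"tz": 0.037,"turn": 0,"gripper": 0.045},
    {"tx": 0.02,"ty": 0,"tz": 0.037,"turn": 0,"gripper": 0.045},
  ],
)

```text
time_s: 21.9
tcp_pos: [0.573, 0.4466, 0.1956]
eef_rot: [-90.1, 0.2, 29.5]
contact_force: [-0.2, -0.7, 0.1]
gripper_width: 0.0447
```

```bash
python3 - <<'E'
from h import *
go(.504,.412,.1,29.5)
im,d,p,Q=wcap('w13')
vv,uu=np.mgrid[:384,:512];K,T=wc();a=uu-K[0,2];b=vv-K[1,2];rr=np.hypot(a,b)+1e-9;th=rr/K[0,0]
c=np.stack([np.sin(th)*a/rr,-np.sin(th)*b/rr,-np.cos(th)],-1);c=c/np.cos(th)[...,None]*d[...,None]
W=(c@T[:3,:3].T+T[:3,3])@Q.T+p
near=(np.hypot(W[...,0]-.504,W[...,1]-.412)<.075)&(d>0)&(vv<205)
q=W[near&(abs(W[...,2]-.022)<.004)];print('collar top',len(q),q.mean(0).round(4),((q.min(0)+q.max(0))/2).round(4))
col=cv2.minAreaRect((q[:,:2]*1000).astype(np.float32));print(col)
q=W[near&(W[...,2]>.006)][:,:2];c0=q.mean(0);w=np.linalg.svd(q-c0)[2][0];t=(q-c0)@w;print(c0,np.degrees(np.arctan2(w[1],w[0])),'mid',c0+w*(t.max()+t.min())/2,np.ptp(t))
E
```

```text
t 21.9 pos [0.573  0.4466 0.1956] yaw 29.49 j6 -113.7 tilt [-90.1   0.2] w 0.0447 F [-0.2 -0.7  0.1]
tx -0.0767 ty 0.0959 tz 0.0040 |0.123| turn -0.0001
collar top 560 [0.4981 0.4078 0.0215] [0.499  0.4088 0.0211]
((500.250244140625, 409.5462646484375), (39.78955841064453, 22.11767578125), 29.410871505737305)
[0.50125628 0.40967751] 30.378535322487537 mid [0.49928483 0.40852187] 0.10801655589183377
```

View pics/w13.png

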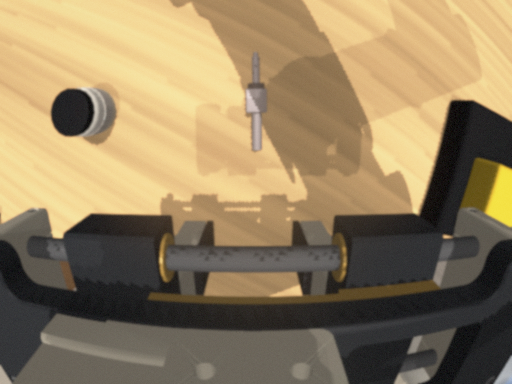

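```bash
python3 - <<'E'
from h import *
z=np.load('/tmp/w13.npz');print(wray(z['p'],z['Q'],[256,256,256],[86,98,110],.022).round(4))
go(.499,.4085,.09,29.8)
E
```

```text
[[0.4864 0.401  0.022 ]
 [0.4975 0.4073 0.022 ]
 [0.5086 0.4136 0.022 ]]
t 21.95 pos [0.5734 0.4457 0.1963] yaw 29.43 j6 -113.7 tilt [-90.1   0.2] w 0.0449 F [ 0.2 -0.1  0.7]
tx -0.0827 ty 0.1066 tz 0.0042 |0.135| turn -0.0064
```

>>> apply_moves(
  deltas=[
    {"tx": -0.028,"ty": 0.035,"tz": 0.001,"turn": 0,"gripper": 0.045},
    {"tx": -0.056,"ty": 0.07,"tz": 0.003,"turn": 0,"gripper": 0.045},
    {"tx": -0.083,"ty": 0.106,"tz": 0.004,"turn": 0,"gripper": 0.045},
    {"tx": -0.083,"ty": 0.106,"tz": 0.004,"turn": 0,"gripper": 0.045},
    {"tx": -0.083,"ty": 0.106,"tz": 0.004,"turn": 0,"gripper": 0.045},
  ],
)

```text
time_s: 22.45
tcp_pos: [0.4995, 0.4076, 0.0919]
eef_rot: [-90.1, 0.1, 29.4]
contact_force: [0.6, 0.8, 1.0]
gripper_width: 0.0454
```

```bash
python3 - <<'E'
from h import *
go(.4985,.408,.0235,29.8)
E
```

```text
t 22.45 pos [0.4995 0.4076 0.0919] yaw 29.4 j6 -117.1 tilt [-90.1   0.1] w 0.0454 F [0.6 0.8 1. ]
tx -0.0006 ty 0.0684 tz 0.0010 |0.068| turn -0.0070
```

>>> apply_moves(
  deltas=[
    {"tx": 0,"ty": 0.02,"tz": 0.001,"turn": -0.006,"gripper": 0.045},
    {"tx": 0,"ty": 0.04,"tz": 0.001,"turn": -0.006,"gripper": 0.045},
    {"tx": 0,"ty": 0.06,"tz": 0.001,"turn": -0.006,"gripper": 0.045},
    {"tx": 0,"ty": 0.068,"tz": 0.001,"turn": -0.006,"gripper": 0.045},
    {"tx": 0,"ty": 0.068,"tz": 0.001,"turn": -0.006,"gripper": 0.045},
  ],
)

```text
time_s: 22.95
tcp_pos: [0.4999, 0.41, 0.0239]
eef_rot: [-90.0, 0.0, 29.7]
contact_force: [-0.8, 0.8, 0.5]
gripper_width: 0.045
```

>>> apply_moves(
  deltas=[
    {"tx": 0,"ty": 0,"tz": 0,"turn": 0,"gripper": 0.03},
    {"tx": 0,"ty": 0,"tz": 0,"turn": 0,"gripper": 0.02},
    {"tx": 0,"ty": 0,"tz": 0,"turn": 0,"gripper": 0.015},
    {"tx": 0,"ty": 0,"tz": 0,"turn": 0,"gripper": 0.015},
    {"tx": 0,"ty": 0,"tz": 0,"turn": 0,"gripper": 0.015},
  ],
  newtons=30,
)

```text
time_s: 23.45
tcp_pos: [0.4996, 0.4107, 0.0251]
eef_rot: [-90.0, -0.1, 29.8]
contact_force: [-0.5, -0.8, 6.1]
gripper_width: 0.022
```

>>> apply_moves(
  deltas=[
    {"tx": 0,"ty": -0.03,"tz": 0,"turn": 0,"gripper": 0.015},
    {"tx": 0,"ty": -0.06,"tz": 0,"turn": 0,"gripper": 0.015},
    {"tx": 0,"ty": -0.1,"tz": 0,"turn": 0,"gripper": 0.015},
    {"tx": 0,"ty": -0.12,"tz": 0,"turn": 0,"gripper": 0.015},
    {"tx": 0,"ty": -0.12,"tz": 0,"turn": 0,"gripper": 0.015},
  ],
)

```text
time_s: 23.95
tcp_pos: [0.5003, 0.4119, 0.1478]
eef_rot: [-89.9, -0.3, 29.8]
contact_force: [-0.0, 0.8, -1.9]
gripper_width: 0.0214
```

```bash
python3 - <<'E'
from h import *
go(.61,-.2125,.145,99.5)
im,d,p,Q=wcap('w14')
E
```

```text
t 23.95 pos [0.5003 0.4119 0.1478] yaw 29.81 j6 -116.9 tilt [-89.9  -0.3] w 0.0214 F [-0.   0.8 -1.9]
tx -0.2152 ty 0.0002 tz -0.5964 |0.634| turn -1.2163
```

View pics/w14.png

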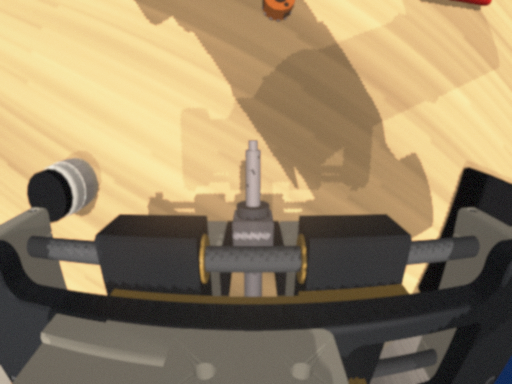

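>>> apply_moves(
  deltas=[
    {"tx": -0.015,"ty": 0,"tz": -0.04,"turn": -0.12,"gripper": 0.015},
    {"tx": -0.03,"ty": 0,"tz": -0.085,"turn": -0.24,"gripper": 0.015},
    {"tx": -0.047,"ty": 0,"tz": -0.13,"turn": -0.36,"gripper": 0.015},
    {"tx": -0.064,"ty": 0,"tz": -0.175,"turn": -0.48,"gripper": 0.015},
    {"tx": -0.08,"ty": 0,"tz": -0.22,"turn": -0.6,"gripper": 0.015},
  ],
)

```text
time_s: 24.5
tcp_pos: [0.5378, 0.1774, 0.1423]
eef_rot: [-89.9, 0.1, 64.5]
contact_force: [0.4, -0.7, -2.3]
gripper_width: 0.0216
```

```bash
python3 - <<'E'
from h import *
go(.61,-.2125,.145,99.5)
E
```

```text
t 24.5 pos [0.5378 0.1774 0.1423] yaw 64.45 j6 -63.6 tilt [-89.9   0.1] w 0.0216 F [ 0.4 -0.7 -2.3]
tx -0.3207 ty -0.0024 tz -0.2333 |0.397| turn -0.6117
```

>>> apply_moves(
  deltas=[
    {"tx": -0.038,"ty": 0,"tz": -0.028,"turn": -0.12,"gripper": 0.015},
    {"tx": -0.076,"ty": 0,"tz": -0.056,"turn": -0.24,"gripper": 0.015},
    {"tx": -0.114,"ty": 0,"tz": -0.084,"turn": -0.36,"gripper": 0.015},
    {"tx": -0.152,"ty": 0,"tz": -0.112,"turn": -0.48,"gripper": 0.015},
    {"tx": -0.19,"ty": 0,"tz": -0.14,"turn": -0.6,"gripper": 0.015},
  ],
)

```text
time_s: 25.0
tcp_pos: [0.5812, -0.0542, 0.1423]
eef_rot: [-89.8, -0.0, 98.8]
contact_force: [1.6, 0.4, -1.3]
gripper_width: 0.0216
```

```bash
python3 - <<'E'
from h import *
go(.61,-.2125,.145,99.5)
E
```

```text
t 25.0 pos [ 0.5812 -0.0542  0.1423] yaw 98.82 j6 -5.0 tilt [-89.8  -0. ] w 0.0216 F [ 1.6  0.4 -1.3]
tx -0.1609 ty -0.0028 tz -0.0042 |0.161| turn -0.0119
```

>>> apply_moves(
  deltas=[
    {"tx": -0.04,"ty": 0,"tz": -0.001,"turn": -0.01,"gripper": 0.015},
    {"tx": -0.08,"ty": 0,"tz": -0.002,"turn": -0.01,"gripper": 0.015},
    {"tx": -0.12,"ty": 0,"tz": -0.003,"turn": -0.01,"gripper": 0.015},
    {"tx": -0.158,"ty": 0,"tz": -0.004,"turn": -0.01,"gripper": 0.015},
    {"tx": -0.158,"ty": 0,"tz": -0.004,"turn": -0.01,"gripper": 0.015},
  ],
)

```text
time_s: 25.5
tcp_pos: [0.6087, -0.2117, 0.1414]
eef_rot: [-89.8, -0.0, 98.9]
contact_force: [0.5, 0.3, -1.5]
gripper_width: 0.0217
```

```bash
python3 - <<'E'
from h import *
for n in('scene','side'):
  im,d=capture(n);u,v=map(int,proj(n,(.61,-.2125,.06)));save(n+'15',cv2.resize(im[max(v-60,0):v+60,u-80:u+80],None,fx=4,fy=4))
go(.61,-.2105,.029,99.5)
E
```

```text
t 25.6 pos [ 0.6083 -0.2087  0.1417] yaw 98.97 j6 10.6 tilt [-89.8  -0.1] w 0.0217 F [ 1.  -0.1 -2.6]
tx -0.0021 ty 0.1127 tz -0.0017 |0.113| turn -0.0093
```

View pics/scene15.png

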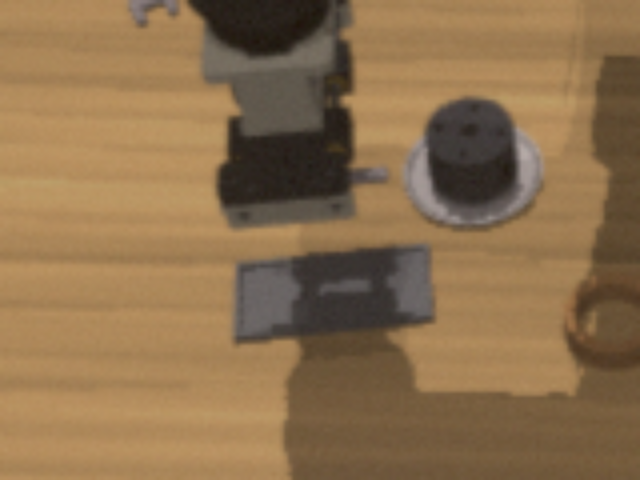

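View pics/side15.png

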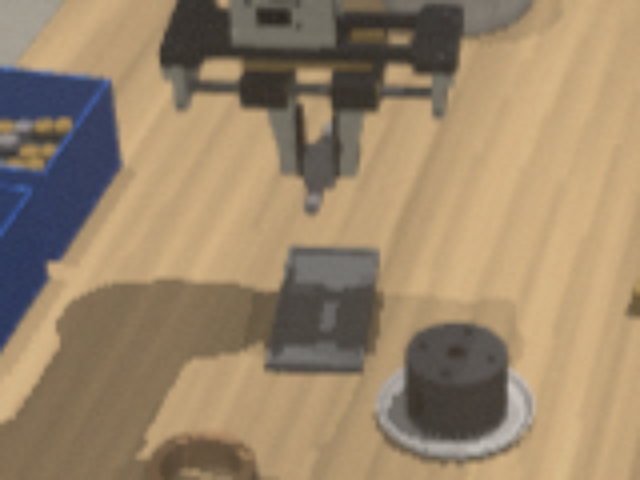

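```bash
python3 - <<'E'
from h import *
for n in('scene','side'):
    z=np.load('/tmp/'+n+'0.npz');P=cloud(n,z['d']);m=(P[...,2]>.03)&(P[...,1]>-.32)&(P[...,1]<-.1)&(P[...,0]>.66)&(P[...,0]<1)&(z['d']>0);print(n,m.sum(),np.percentile(P[m][:,0],[0,1,5]),P[m][:,2].max())
E
```

```text
scene 3288 [0.82524501 0.82754114 0.82919568] 0.08553100783164025
side 1699 [0.82105558 0.82197808 0.82312915] 0.08364884351939594
```

Clear. Descend.

>>> apply_moves(
  deltas=[
    {"tx": -0.002,"ty": 0.025,"tz": -0.002,"turn": -0.009,"gripper": 0.015},
    {"tx": -0.002,"ty": 0.05,"tz": -0.002,"turn": -0.009,"gripper": 0.015},
    {"tx": -0.002,"ty": 0.075,"tz": -0.002,"turn": -0.009,"gripper": 0.015},
    {"tx": -0.002,"ty": 0.1,"tz": -0.002,"turn": -0.009,"gripper": 0.015},
    {"tx": -0.002,"ty": 0.11,"tz": -0.002,"turn": -0.009,"gripper": 0.015},
  ],
)

```text
time_s: 26.1
tcp_pos: [0.6097, -0.2081, 0.0308]
eef_rot: [-89.7, -0.1, 99.7]
contact_force: [-0.1, 0.5, -2.3]
gripper_width: 0.0218
```

>>> apply_moves(
  deltas=[
    {"tx": 0,"ty": 0.0005,"tz": 0,"turn": 0,"gripper": 0.015},
    {"tx": 0,"ty": 0.001,"tz": 0,"turn": 0,"gripper": 0.015},
    {"tx": 0,"ty": 0.001,"tz": 0,"turn": 0,"gripper": 0.015},
  ],
)

```text
time_s: 26.4
tcp_pos: [0.6128, -0.2094, 0.0344]
eef_rot: [-90.1, 0.0, 99.7]
contact_force: [0.0, 0.4, -1.3]
gripper_width: 0.0216
```

>>> apply_moves(
  deltas=[
    {"tx": 0,"ty": 0.0005,"tz": 0,"turn": 0,"gripper": 0.015},
    {"tx": 0,"ty": 0.001,"tz": 0,"turn": 0,"gripper": 0.015},
    {"tx": 0,"ty": 0.001,"tz": 0,"turn": 0,"gripper": 0.015},
  ],
)

```text
time_s: 26.7
tcp_pos: [0.6121, -0.2096, 0.0326]
eef_rot: [-90.0, 0.0, 99.6]
contact_force: [-0.1, 0.5, -1.5]
gripper_width: 0.0217
```

>>> apply_moves(
  deltas=[
    {"tx": 0,"ty": 0.001,"tz": 0,"turn": 0,"gripper": 0.015},
    {"tx": 0,"ty": 0.002,"tz": 0,"turn": 0,"gripper": 0.015},
    {"tx": 0,"ty": 0.003,"tz": 0,"turn": 0,"gripper": 0.015},
    {"tx": 0,"ty": 0.003,"tz": 0,"turn": 0,"gripper": 0.015},
  ],
)

```text
time_s: 27.1
tcp_pos: [0.6119, -0.2097, 0.0291]
eef_rot: [-90.0, 0.0, 99.6]
contact_force: [-0.2, 0.6, 0.4]
gripper_width: 0.022
```

>>> apply_moves(
  deltas=[
    {"tx": 0,"ty": 0.0005,"tz": 0,"turn": 0,"gripper": 0.015},
    {"tx": 0,"ty": 0.001,"tz": 0,"turn": 0,"gripper": 0.015},
    {"tx": 0,"ty": 0.001,"tz": 0,"turn": 0,"gripper": 0.015},
  ],
)

```text
time_s: 27.4
tcp_pos: [0.6119, -0.2097, 0.029]
eef_rot: [-90.0, 0.0, 99.6]
contact_force: [-3.7, 1.7, 7.9]
gripper_width: 0.0215
```

Contact; release and retreat.

>>> apply_moves(
  deltas=[
    {"tx": 0,"ty": 0,"tz": 0,"turn": 0,"gripper": 0.03},
    {"tx": 0,"ty": 0,"tz": 0,"turn": 0,"gripper": 0.04},
    {"tx": 0,"ty": 0,"tz": 0,"turn": 0,"gripper": 0.045},
    {"tx": 0,"ty": -0.01,"tz": 0,"turn": 0,"gripper": 0.045},
    {"tx": 0,"ty": -0.05,"tz": 0,"turn": 0,"gripper": 0.045},
  ],
)

```text
time_s: 27.9
tcp_pos: [0.609, -0.2092, 0.0748]
eef_rot: [-89.5, -0.1, 99.6]
contact_force: [0.2, -0.4, -0.3]
gripper_width: 0.0447
```

>>> apply_moves(
  deltas=[
    {"tx": 0.02,"ty": -0.05,"tz": 0,"turn": 0,"gripper": 0.06},
    {"tx": 0.04,"ty": -0.1,"tz": 0,"turn": 0,"gripper": 0.06},
    {"tx": 0.08,"ty": -0.13,"tz": 0,"turn": 0,"gripper": 0.06},
    {"tx": 0.09,"ty": -0.15,"tz": 0,"turn": 0,"gripper": 0.06},
    {"tx": 0.09,"ty": -0.15,"tz": 0,"turn": 0,"gripper": 0.06},
  ],
)

```text
time_s: 28.4
tcp_pos: [0.5987, -0.1192, 0.2337]
eef_rot: [-90.5, 0.1, 99.8]
contact_force: [0.5, -0.4, -0.1]
gripper_width: 0.0594
```

```bash
python3 - <<'E'
from h import *
go(.61,-.21,.2,99.5)
im,d,p,Q=wcap('w16')
vv,uu=np.mgrid[:384,:512];K,T=wc();a=uu-K[0,2];b=vv-K[1,2];rr=np.hypot(a,b)+1e-9;th=rr/K[0,0]
c=np.stack([np.sin(th)*a/rr,-np.sin(th)*b/rr,-np.cos(th)],-1);c=c/np.cos(th)[...,None]*d[...,None]
W=(c@T[:3,:3].T+T[:3,3])@Q.T+p
q=W[(np.hypot(W[...,0]-.61,W[...,1]+.2125)<.075)&(d>0)&(vv<215)&(W[...,2]>.0105)&(abs(W[...,0]-.61)<.03)];print(len(q),q[:,2].max())
q=q[:,:2];c0=q.mean(0);w=np.linalg.svd(q-c0)[2][0];t=(q-c0)@w;print('arbor',np.degrees(np.arctan2(w[1],w[0])),'mid',c0+w*(t.max()+t.min())/2,np.ptp(t))
for n in('scene','side'):
  im,d=capture(n);save(n+'16',im)
E
```

```text
t 28.4 pos [ 0.5987 -0.1192  0.2337] yaw 99.78 j6 2.7 tilt [-90.5   0.1] w 0.0594 F [ 0.5 -0.4 -0.1]
tx -0.0913 ty 0.0338 tz 0.0046 |0.097| turn 0.0049
1004 0.28814101991791863
arbor 98.68735620726649 mid [ 0.6122727  -0.21098173] 0.10856565694428161
```

View pics/w16.png

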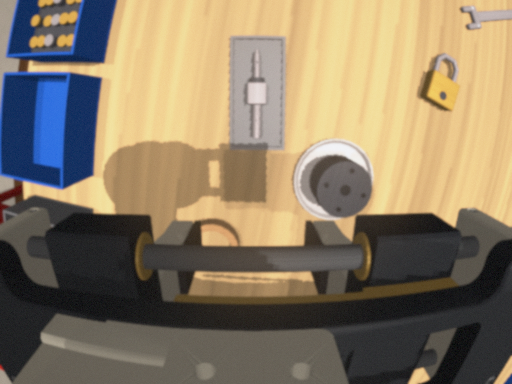

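View pics/side16.png

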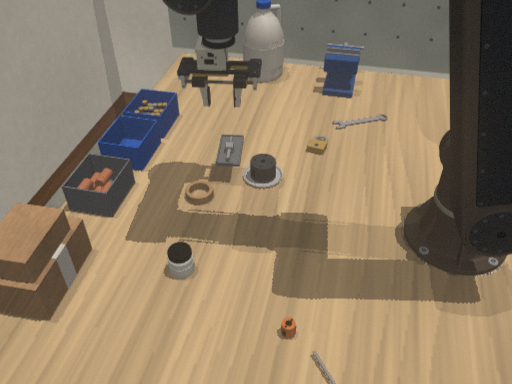

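```bash
python3 - <<'E'
from h import *
print(r.close_job())
E
```

```text
the job is handed in; nothing more can be done
None
```

The hole-saw set is put away and the job is handed in, at about 28.5 s of the 109 s allowed. No verdict is reported back, so what follows rests on my own last checks.

- **Saws:** I placed the small, then the middle, then the large saw in the dish, each lowered until it touched the floor and then released. The last look had the large saw's top at 52.7 mm (53 mm expected), level and within about 2 mm of the dish centre. Before it was covered, the middle saw's top was at 44.9 mm (45 mm expected) and its centre was within about 2 mm of the small one's.
- **Arbor:** It lies flat and lengthwise in the tray. The measured direction is 98.7° against about 99.5° for the tray, and its midpoint is within about 3 mm of the tray's centre.
- **Bystanders:** The jar, roll of tape and padlock appear in the side view at the same pixels as at the start. The gripper is clear of everything.
- **Disagreements:** The first estimates from the scene and side cameras differed by about 4–6 mm. I used the wrist camera's measurements for the grasps and placings, except that the tray's position and direction came from averaging it with the other two. A rough colour-mask estimate also disagreed on some saws, by up to 12 mm, and I ignored it in favour of the depth measurement.

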